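# Clip the pump relay onto the bench rail

### The job

Mount the white relay module in the empty place between the two grey modules on the bench rail: tilt it with its orange-clip side raised, hook its fixed lip under the rail edge nearest the robot, then swing the clip side down until the orange spring clip snaps under the far edge and the module sits flat on the rail, and let go. The rail is bolted in slotted holes and may sit up to 22 mm either way across its plate, so feel for its edge gently instead of trusting the measured plate; do not ram or lever the rail hard while hooking and tilting (keep well below 40 N), and do not disturb the wash bottle or the vial.

Things in the scene. Friction and masses are not known exactly. Their poses are not given: they have to be found in the camera images.
- relay: White relay module, loose, 0.16 kg. Origin: centre of its flat seat face, which lies on the rail. x from hook lip to orange clip, y along the rail, z up. Housing 34 mm wide in y, flat sides z=0 to 60 mm (grasp there across y); in x from -32 to 32 mm up to z=30, from -22 to 22 mm above. Starts upright on the cradle, hook toward the robot.
- hook_lip (a point): Tip of the module's rigid hook, at [-14.0, 0, -9.7] mm in its frame. The hook is 30 mm wide: a leg below the seat face, inner face at x=-18.3 (outer -22.3), and from it toward +x a lip 3 mm thick with round tip, top face at z=-8.2: the slot between seat face and lip is 8.2 mm high, 4.3 mm deep. Fits the 6 mm rail edge at tilts up to 0.55 rad.
- clip_nose (a point): Innermost point of the orange spring clip, at [13.5, 0, -8.2] mm in the module's frame when relaxed; moves with the clip. The nose is round (radius 3 mm); a lead-in ramp below it ends at z=-14. With the lip hooked, the clip clears the rail at tilts above 0.36 rad; below that it rides on the far edge until it snaps under.
- relay_clip (a joint): Spring clip, m: 0 relaxed, up to 0.005 pushed outward (+x of the module). Preload 2.5 N plus 0.5 N per mm. Snapping over the far edge it opens to about 0.003 and takes 4 to 12 N of push down on the clip side; snapped home it reads under 0.001.
- rail_plate: Grey plate fixed to the worktop, 130 (x) x 320 (y) x 10 mm. Origin: centre of the underside, at worktop level; z up, x across the rail away from the robot, y along it. Two fixed grey modules, 40 mm wide, of the relay's outline, sit on its rail at y=+98 and -98 mm; the free place between them is 156 mm long. Fully home, the relay's origin is 36 mm above this origin.
- rail_slot (a point): Middle of the slotted holes: 33 mm above the plate's origin, fixed to the plate, axes as the plate's. The aluminium bar rail runs along y at this height: 35 mm wide, 6 mm thick, round edges (radius 3 mm), free below for 20 mm. It is bolted rigidly with its middle line anywhere from x=-22 to +22 mm of this point, parallel to y: that offset is not measured.
- plate_front (a point): Middle of the top edge of the plate's side nearest the robot, at [-65, 0, 10] mm in the plate's frame; the mounted module's hook must be on this side.
- cradle: Fixed blue cradle: foot 100 x 75 x 4 mm, with a block 20 (x) x 30 (y) mm rising to 26 mm, on which the module's seat face rests at the start, hook and clip hanging free on either side. Origin: centre of the underside.
- wash_bottle: Loose bystander: white wash bottle with red cap and spout, 202 mm high; origin at the centre of its underside.
- vial: Loose bystander: small vial with a yellow cap, 27 mm across, 56 mm high; origin at the centre of its underside.
Not all that is in view belongs to the job. Of the things shaped like the relay, the white one is meant.

How it is judged:
On the way, in this order (a step that is already met when the one before it is completed fails the run):
1. the module is lifted off its cradle (distance between relay and cradle above 0.07 m), for 0.1 s.
2. the module, tilted with its clip side raised (over 0.15 rad), has its hook lip below the rail's underside level and touches the rail (angle between the z axis of relay and the z axis of rail_plate, either way round above 0.15 rad and contact force between relay and rail_plate above 0.3 N and z of hook_lip in the frame of rail_plate below 0.0295 m and x of hook_lip in the frame of rail_plate between -0.0425 and 0.016 m and z of clip_nose in the frame of rail_plate above 0.03 m), for 0.1 s.
At the end, for the whole second after the job is handed in: The module is at rest, flat on the rail between the grey modules: origin 34.5 to 37.8 mm above the plate's, z and y within 0.08 rad of the plate's, within 25 mm (x) and 62 mm (y) of the plate's middle, clip on the far side and sprung back (under 1.2 mm) (z of relay in the frame of rail_plate between 0.0345 and 0.0378 m and angle between the z axis of relay and the z axis of rail_plate, either way round below 0.08 rad and angle between the y axis of relay and the y axis of rail_plate, either way round below 0.08 rad and x of plate_front in the frame of relay below -0.02 m and x of relay in the frame of rail_plate between -0.025 and 0.025 m and y of relay in the frame of rail_plate between -0.062 and 0.062 m and value of joint relay_clip below 0.0012 m and linear speed of relay below 0.01 m/s); the robot touches nothing.
It fails at once if the module, still tilted more than 0.08 rad, is forced against the rail, its plate or the mounted modules with more than 40 N (contact force between relay and rail_plate above 40 N and angle between the z axis of relay and the z axis of rail_plate, either way round above 0.08 rad).
It fails at once if the robot presses the rail, its plate or the mounted modules with more than 25 N (contact force between any of the fingers, the arm and rail_plate above 25 N).
It fails at once if the wash bottle or the vial is shifted more than 20 mm (distance of any of wash_bottle, vial from where it was at the start of the episode above 0.02 m).
It also fails if it takes over 64 s, if anything falls off the work surface, if the arm or the gripper's body presses on something with over 40 N, if the wrist force passes 120 N, or if a joint passes its speed limit or range.

### The arm

A 6-joint arm with a two-finger parallel gripper is mounted at the origin on a cart in front of the work surface, level with it; the furniture and walls round the work are solid. World frame = base frame: x ahead of the robot, y to its left, z up, the work surface at z = 0. Lengths are in m, angles in rad, forces in N, time in s.
With the tool pointing down it reaches from about 0.275 to 0.825 m from the base axis. Payload 5.2 kg.
Tool frame: the origin (TCP) lies on the centre line of the jaws, within the pads' length; the fingertips stand 17 mm ahead of it and the grasp point (between the pads) lies 2 mm behind it; z points along the fingers, y is the direction in which the jaws open and shut (so a half turn about z gives the same grasp; the last joint's range is limited). The gripper opens to 93 mm and grips with 3 to 60 N. Pads are 15 mm wide; open, the fingers measure 128 mm over their backs; the gripper's body (75 mm by 188 mm) begins 65 mm behind the grasp point.
Start: joints at [1.132, 0.259, 1.535, -0, 1.348, -0.203], TCP at [0.128, 0.535, 0.236] pointing down, gripper open.
Joint ranges: [-3.14, 3.14], [-0.91, 2.08], [0.19, 2.58], [-1.22, 4.36], [0.22, 2.71], [-3.12, 3.12]. Speed limits (rad/s): [2.57, 2.57, 3.14, 3.14, 3.14, 3.14].

### API

Orientations are given as a unit quaternion [w, x, y, z].
In Python, from rig import * gives the robot as it stands.
- The arm moves only by the shell command python3 -m inch 'ROWS' [FORCE]. ROWS is JSON, a list of rows, each an object of numbers: "dx", "dy", "dz": the shift along the tool's x, y, z in mm; "roll": the turn about the tool's z in rad; "gripper": the finger opening in mm, from 0 to 93. A call has 1 to 10 rows; each row is the pose to reach, as a shift and turn from the pose commanded when the call began, along the tool's axes at that moment; what a row does not reach only later rows make up. A row lasts 1/12 s, in which the tool goes at most 41.7 mm and 7.16 degrees, less where a joint would pass 70% of its speed; a pose out of reach is approached as far as the arm can. A call with a gripper value outside its range is refused whole. The fingers move at their own pace and stop on an object; FORCE is the grip in N (left out, the last holds). Time passes only in rows, so rows that repeat a pose let the fingers close. It gives the time, the measured TCP pose, the force and the opening at its end, in the units of the state.
- get_state(): the state, without advancing time (a new reading comes with each control period).
- capture(name): name is "scene" or "top" or "wrist"; returns the picture (480x640x3 uint8, red, green, blue); there is no depth.
- camera_model(name): a dict with "fx", "fy", "cx", "cy" (pixels), "T" (4x4, takes a point from camera to world coordinates); the wrist camera has in their place "T_tool_cam" (4x4, takes a point from camera to tool coordinates, whose origin is the TCP and whose axes are the flange's). Camera axes: x right, y down, z forward; pixel columns grow to the right and rows downward; lengths in m; the calibration is good to about 2 mm. A picture is of the moment at which its call begins: read the wrist's pose just before it. camera_model takes no time and is no camera call.
- close_job(): hands the job in, once; it reports no verdict.
The state is a dict: "time": time; "qpos": joint angles; "dq": joint speeds; "tau": joint torques, N m; "tool_pos": TCP position; "ee_rot": TCP orientation; "wrist_force": force on the tool from outside, world axes, zero at the start; "moment": the same for the moment, N m; "finger_gap": opening from 0.0 (shut) to 1.0 (fully open).
Only numpy, scipy, OpenCV 4.12 (cv2) and the standard library are available. Lean on these libraries where they do the work, as an engineer would, in place of code of your own. Each camera call takes 0.05 s, during which the arm holds its last target.

## Working session

There is one attempt and no reset: what is moved stays moved. The work goes in short steps, Python scripts to look and compute and a shell command to move; the robot and the scene stay as the last step left them, time stands still between calls to the robot, and variables do not carry over. Pictures are saved under pics/ and viewed, and the job is handed in when it is done.

```bash
ls; mkdir -p pics; python3 - <<'E'
from rig import *
import cv2
s=get_state();print(s)
for n in("scene","top","wrist"):
    m=camera_model(n);print(n,m)
    cv2.imwrite(f"pics/{n}0.png",cv2.cvtColor(capture(n),cv2.COLOR_RGB2BGR))
E
```

```text
pics
{'time': 0.0, 'qpos': array([ 1.13221705e+00,  2.59370142e-01,  1.53606311e+00, -4.31439696e-06,
        1.34799571e+00, -2.02787682e-01]), 'dq': array([ 8.13196314e-05,  2.69994893e-04,  3.01822599e-04, -6.38147550e-04,
       -7.22950582e-04,  8.53256243e-04]), 'tau': array([-6.99385837e-04, -4.37322199e+01, -2.84015536e+01,  7.18889432e-02,
        4.15549264e-02, -1.62817528e-04]), 'tool_pos': array([0.1282389 , 0.53431868, 0.23481109]), 'ee_rot': array([-2.87420078e-04,  1.17622348e-01,  9.93057974e-01, -8.72010099e-04]), 'wrist_force': array([-0.17738914, -0.37335869,  0.1335142 ]), 'moment': array([0.05405459, 0.00645153, 0.00524647]), 'finger_gap': 0.9968646390192916}
scene {'fx': 464.20804872921065, 'fy': 464.20804872921065, 'cx': 324.7668908888282, 'cy': 244.3886754859325, 'T': array([[ 0.77188089, -0.38202972,  0.50818617,  0.07796291],
       [-0.63543625, -0.48936514,  0.59727928, -0.73159374],
       [ 0.02051016, -0.78394837, -0.62048713,  0.72503252],
       [ 0.        ,  0.        ,  0.        ,  1.        ]])}
top {'fx': 540.2099865395244, 'fy': 540.2099865395244, 'cx': 312.3117915391254, 'cy': 240.1999537049002, 'T': array([[ 0.0181146 , -0.9942755 ,  0.10530001,  0.48317832],
       [-0.99961108, -0.02024318, -0.01918082, -0.07607368],
       [ 0.02120263, -0.10491161, -0.9942555 ,  1.17100212],
       [ 0.        ,  0.        ,  0.        ,  1.        ]])}
wrist {'fx': 338.81918146068625, 'fy': 338.81918146068625, 'cx': 318.28371850374117, 'cy': 240.64782251265308, 'T_tool_cam': array([[ 1.34146155e-04, -9.61383630e-01, -2.75211732e-01,
         7.55233529e-02],
       [ 9.99999984e-01,  9.55858561e-05,  1.53523526e-04,
        -9.19969011e-04],
       [-1.21288656e-04, -2.75211748e-01,  9.61383627e-01,
        -1.47953413e-01],
       [ 0.00000000e+00,  0.00000000e+00,  0.00000000e+00,
         1.00000000e+00]])}
```

View pics/scene0.png

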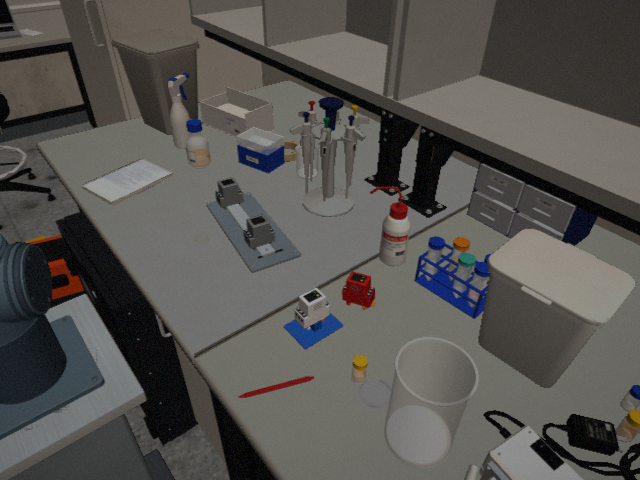

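View pics/top0.png

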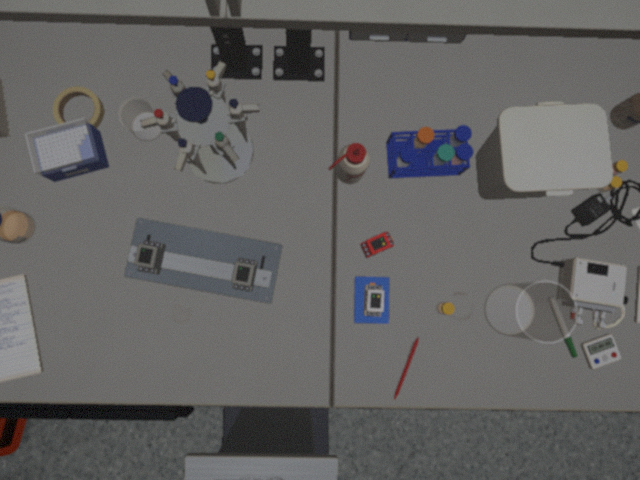

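View pics/wrist0.png

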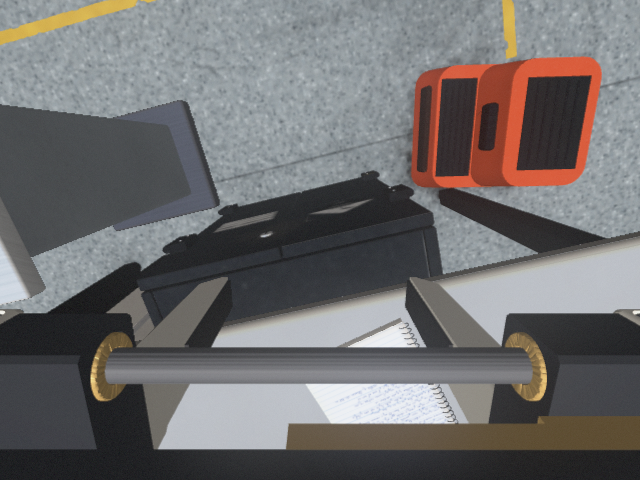

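```bash
cat > h.py <<'E'
from rig import *
import numpy as np, cv2
from scipy.spatial.transform import Rotation as R
def tool_T(s):
    q=s["ee_rot"];T=np.eye(4);T[:3,:3]=R.from_quat([q[1],q[2],q[3],q[0]]).as_matrix();T[:3,3]=s["tool_pos"];return T
def cam(name,s=None):
    m=camera_model(name);T=m["T"] if "T" in m else tool_T(s)@m["T_tool_cam"]
    return m,T
def ray(name,uv,s=None):
    m,T=cam(name,s);d=np.array([(uv[0]-m["cx"])/m["fx"],(uv[1]-m["cy"])/m["fy"],1.]);d=T[:3,:3]@d
    return T[:3,3],d/np.linalg.norm(d)
def plane(name,uv,z,s=None):
    o,d=ray(name,uv,s);return o+d*(z-o[2])/d[2]
def proj(name,p,s=None):
    m,T=cam(name,s);c=T[:3,:3].T@(np.asarray(p)-T[:3,3]);return np.array([m["cx"]+m["fx"]*c[0]/c[2],m["cy"]+m["fy"]*c[1]/c[2]])
def tri(r1,r2):
    o1,d1=r1;o2,d2=r2;A=np.stack([d1,-d2],1);t=np.linalg.lstsq(A,o2-o1,rcond=None)[0]
    a=o1+d1*t[0];b=o2+d2*t[1];return (a+b)/2,np.linalg.norm(a-b)
def cap(name,fn):
    s=get_state();im=cv2.cvtColor(capture(name),cv2.COLOR_RGB2BGR);cv2.imwrite(fn,im);return s,im
def blob(im,lo,hi,roi=None,amin=30):
    hsv=cv2.cvtColor(im,cv2.COLOR_BGR2HSV);m=cv2.inRange(hsv,np.array(lo),np.array(hi))
    if roi is not None:
        k=np.zeros_like(m);k[roi[1]:roi[3],roi[0]:roi[2]]=255;m&=k
    cs,_=cv2.findContours(m,cv2.RETR_EXTERNAL,cv2.CHAIN_APPROX_NONE)
    return sorted([c for c in cs if cv2.contourArea(c)>amin],key=cv2.contourArea,reverse=True)
E
python3 - <<'E'
from h import *
im=cv2.imread("pics/top0.png")
c=blob(im,(95,100,60),(130,255,255),(345,265,400,335))[0]
r=cv2.minAreaRect(cv2.convexHull(c));print("cradle",r)
P=[plane("top",p,.004) for p in cv2.boxPoints(r)];print(np.round(P,4),np.mean(P,0))
cv2.imwrite("pics/crop_t.png",cv2.resize(im[225:335,330:470],None,fx=5,fy=5,interpolation=cv2.INTER_CUBIC))
cv2.imwrite("pics/crop_p.png",cv2.resize(im[210:310,115:290],None,fx=4.5,fy=4.5,interpolation=cv2.INTER_CUBIC))
for n,uv,z in(("bottle",(354,155),.2),("vial",(447,309),.056),("red",(377,244),.06)):print(n,plane("top",uv,z))
for uv in((138,219),(281,240),(270,302),(125,277)):print("plate",plane("top",uv,.01))
E
```

```text
cradle ((371.0, 299.5), (45.0, 34.0), 90.0)
[[ 0.5287 -0.1901  0.004 ]
 [ 0.5301 -0.2638  0.004 ]
 [ 0.4337 -0.2641  0.004 ]
 [ 0.4324 -0.1911  0.004 ]] [ 0.48120688 -0.22728294  0.004     ]
bottle [ 0.74532077 -0.16871837  0.2       ]
vial [ 0.46447598 -0.37752295  0.056     ]
red [ 0.59565501 -0.23170289  0.06      ]
plate [0.64443413 0.27812905 0.01      ]
plate [ 0.60519584 -0.0308599   0.01      ]
plate [ 0.4718162  -0.01064957  0.01      ]
plate [0.5191876  0.29917932 0.01      ]
```

View pics/crop_t.png

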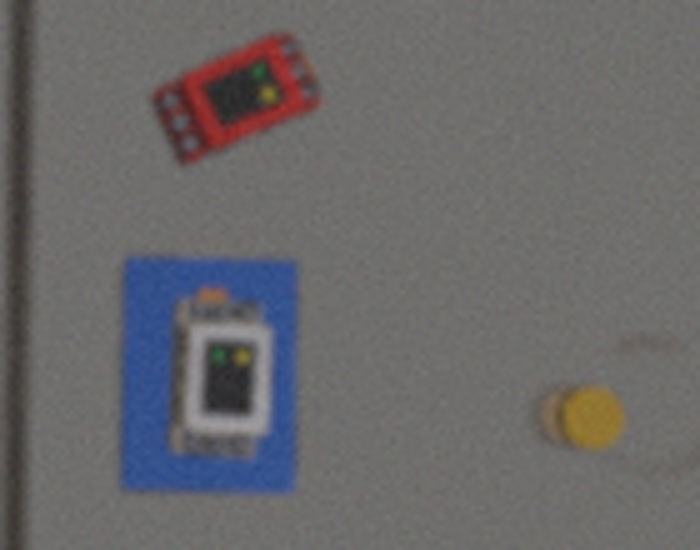

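View pics/crop_p.png

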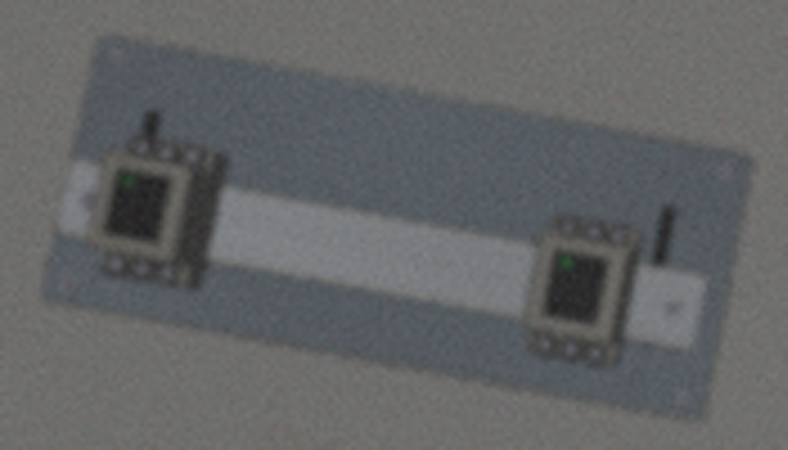

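```bash
python3 -m inch '[{"dx":-26,"dy":-33},{"dx":-52,"dy":-66},{"dx":-78,"dy":-99},{"dx":-104,"dy":-132},{"dx":-130,"dy":-165},{"dx":-156,"dy":-198},{"dx":-182,"dy":-230},{"dx":-208,"dy":-263},{"dx":-234,"dy":-296},{"dx":-260,"dy":-329}]'; python3 -m inch '[{"dx":-26,"dy":-33},{"dx":-52,"dy":-66},{"dx":-78,"dy":-99},{"dx":-104,"dy":-132},{"dx":-130,"dy":-165},{"dx":-156,"dy":-198,"roll":-0.05},{"dx":-182,"dy":-230,"roll":-0.1},{"dx":-208,"dy":-263,"roll":-0.15},{"dx":-234,"dy":-296,"roll":-0.2},{"dx":-260,"dy":-329,"roll":-0.236}]'; python3 -m inch '[{"dx":0},{"dx":0}]'
python3 - <<'E'
from h import *
s,im=cap("wrist","pics/w1.png");print(s["time"],s["tool_pos"],tool_T(s)[:3,:2].T)
E
```

```text
0.15 [0.12829887 0.5344187  0.23501478] [[-9.72335818e-01  2.33587213e-01  2.64751944e-04]
 [ 2.33586635e-01  9.72334994e-01 -1.39417147e-03]]schema error: expected keys dx, dy, dz, roll, gripper
schema error: expected keys dx, dy, dz, roll, gripper
schema error: expected keys dx, dy, dz, roll, gripper
```

View pics/w1.png

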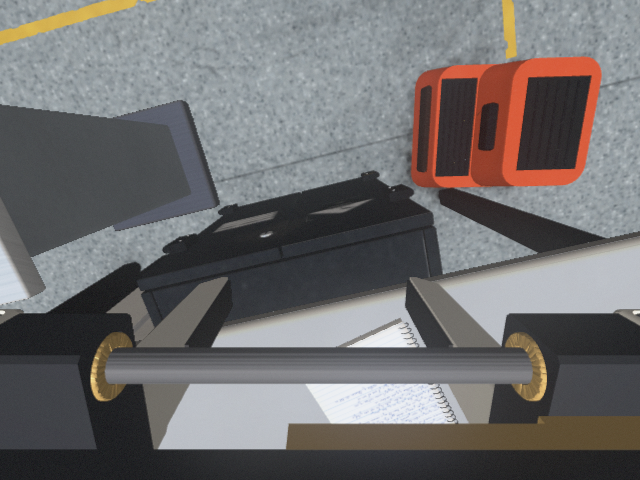

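```bash
python3 -m inch '[{"dx":-260,"dy":-329,"dz":0,"roll":-0.1,"gripper":93},{"dx":-260,"dy":-329,"dz":0,"roll":-0.1,"gripper":93},{"dx":-260,"dy":-329,"dz":0,"roll":-0.1,"gripper":93},{"dx":-260,"dy":-329,"dz":0,"roll":-0.1,"gripper":93},{"dx":-260,"dy":-329,"dz":0,"roll":-0.1,"gripper":93},{"dx":-520,"dy":-658,"dz":0,"roll":-0.236,"gripper":93},{"dx":-520,"dy":-658,"dz":0,"roll":-0.236,"gripper":93},{"dx":-520,"dy":-658,"dz":0,"roll":-0.236,"gripper":93},{"dx":-520,"dy":-658,"dz":0,"roll":-0.236,"gripper":93},{"dx":-520,"dy":-658,"dz":0,"roll":-0.236,"gripper":93}]' 
python3 - <<'E'
from h import *
s=get_state();print(s["time"],s["tool_pos"],tool_T(s)[:3,:2].T)
T=tool_T(s)
print(T[:3,:3].T@(np.array([.48,-.227,.236])-s["tool_pos"])*1000)
E
```

```text
time: 1.03
tool_pos: [0.3001, 0.1626, 0.2359]
ee_rot: [0.0, -0.0, 1.0, 0.0]
wrist_force: [2.0, -0.5, 0.5]
finger_gap: 0.998
1.0333 [0.3000868  0.16261173 0.23588777] [[-9.99999092e-01 -9.72435372e-04 -9.32710127e-04]
 [-9.72643468e-04  9.99999502e-01  2.22680965e-04]]
[-1.79534266e+02 -3.89786507e+02 -3.15704243e-02]
```

```bash
python3 -m inch '[{"dx":-180,"dy":-390,"dz":0,"roll":0,"gripper":93},{"dx":-180,"dy":-390,"dz":0,"roll":0,"gripper":93},{"dx":-180,"dy":-390,"dz":0,"roll":0,"gripper":93},{"dx":-180,"dy":-390,"dz":0,"roll":0,"gripper":93},{"dx":-180,"dy":-390,"dz":0,"roll":0,"gripper":93},{"dx":-180,"dy":-390,"dz":0,"roll":0,"gripper":93},{"dx":-180,"dy":-390,"dz":0,"roll":0,"gripper":93},{"dx":-180,"dy":-390,"dz":0,"roll":0,"gripper":93},{"dx":-180,"dy":-390,"dz":0,"roll":0,"gripper":93},{"dx":-180,"dy":-390,"dz":0,"roll":0,"gripper":93}]' ;python3 -m inch '[{"dx":0,"dy":0,"dz":0,"roll":0,"gripper":93},{"dx":0,"dy":0,"dz":0,"roll":0,"gripper":93},{"dx":0,"dy":0,"dz":0,"roll":0,"gripper":93}]'
python3 - <<'E'
from h import *
s,im=cap("wrist","pics/w2.png");print(s["time"],s["tool_pos"],tool_T(s)[:3,:2].T)
E
```

```text
time: 1.87
tool_pos: [0.475, -0.2161, 0.2355]
ee_rot: [-0.0, 0.0, 1.0, 0.0]
wrist_force: [0.8, -0.4, 0.6]
finger_gap: 1.0
time: 2.12
tool_pos: [0.4741, -0.2133, 0.2351]
ee_rot: [-0.001, 0.0, 1.0, 0.001]
wrist_force: [-0.7, 0.6, 0.2]
finger_gap: 1.001
2.1167 [ 0.47408669 -0.21334465  0.23506769] [[-9.99998784e-01  4.59977149e-04  1.49004685e-03]
 [ 4.62314786e-04  9.99998662e-01  1.56886984e-03]]
```

View pics/w2.png

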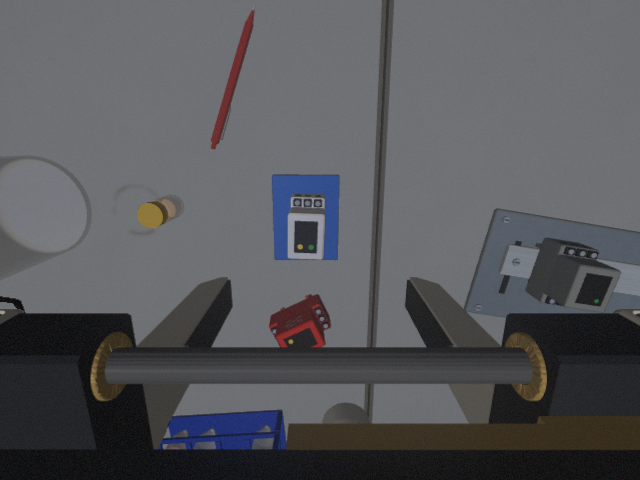

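```bash
python3 - <<'E'
from h import *
im=cv2.imread("pics/w2.png");s=get_state()
c=blob(im,(0,0,150),(180,60,255),(280,188,335,262))
print([(cv2.contourArea(k),cv2.boundingRect(k)) for k in c[:3]])
b=blob(im,(95,100,60),(130,255,255),(262,165,350,270))[0]
P=[plane("wrist",p,.004,s) for p in cv2.boxPoints(cv2.minAreaRect(cv2.convexHull(b)))];print(np.round(P,4),np.mean(P,0))
cv2.imwrite("pics/c2.png",cv2.resize(im[165:270,262:352],None,fx=6,fy=6,interpolation=cv2.INTER_CUBIC))
E
```

```text
[(1425.0, (288, 214, 35, 45))]
[[ 0.5292 -0.2682  0.004 ]
 [ 0.4313 -0.2646  0.004 ]
 [ 0.4313 -0.1918  0.004 ]
 [ 0.5292 -0.1902  0.004 ]] [ 0.48025173 -0.22872666  0.004     ]
```

View pics/c2.png

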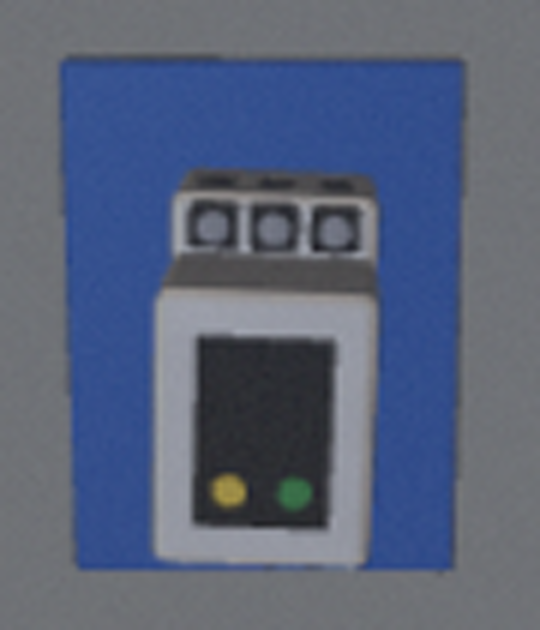

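```bash
python3 - <<'E'
from h import *
s=get_state()
P=np.array([plane("wrist",p,.086,s) for p in ((288.3,213.7),(324.5,213.7),(323.3,259.2),(287.5,258.3))]);print(np.round(P,4),P.mean(0))
print(np.degrees(np.arctan2(P[3,1]-P[0,1],P[3,0]-P[0,0])),np.degrees(np.arctan2(P[2,1]-P[1,1],P[2,0]-P[1,0])))
print(np.degrees(np.arctan2(P[1,0]-P[0,0],P[1,1]-P[0,1])),np.degrees(np.arctan2(P[2,0]-P[3,0],P[2,1]-P[3,1])))
E
```

```text
[[ 0.4582 -0.2404  0.086 ]
 [ 0.4582 -0.2081  0.086 ]
 [ 0.5011 -0.209   0.086 ]
 [ 0.5003 -0.2422  0.086 ]] [ 0.47946393 -0.22493258  0.086     ]
-2.359554677704749 -1.1576399262711041
-0.023942778441541863 1.508624009657856
```

```bash
python3 -m inch '[{"dx":-5.5,"dy":-11.6,"dz":0,"roll":0.02,"gripper":93},{"dx":-5.5,"dy":-11.6,"dz":40,"roll":0.02,"gripper":93},{"dx":-5.5,"dy":-11.6,"dz":80,"roll":0.02,"gripper":93},{"dx":-5.5,"dy":-11.6,"dz":120,"roll":0.02,"gripper":93},{"dx":-5.5,"dy":-11.6,"dz":145,"roll":0.02,"gripper":93},{"dx":-5.5,"dy":-11.6,"dz":165,"roll":0.02,"gripper":93},{"dx":-5.5,"dy":-11.6,"dz":165,"roll":0.02,"gripper":93},{"dx":-5.5,"dy":-11.6,"dz":165,"roll":0.02,"gripper":93}]' 
python3 - <<'E'
from h import *
s,im=cap("wrist","pics/w3.png");print(s["time"],s["tool_pos"],s["qpos"],tool_T(s)[:3,:2].T)
E
```

```text
time: 2.83
tool_pos: [0.48, -0.2248, 0.0706]
ee_rot: [-0.001, 0.01, 1.0, 0.0]
wrist_force: [0.6, -0.3, 0.3]
finger_gap: 0.997
2.8333 [ 0.47999541 -0.22484627  0.07056462] [-6.48622469e-01  3.94674759e-01  1.79015960e+00 -8.28213525e-05
  9.58335920e-01 -2.20011620e+00] [[-9.99813776e-01  1.92531481e-02  1.31523891e-03]
 [ 1.92543065e-02  9.99814237e-01  8.73857533e-04]]
```

View pics/w3.png

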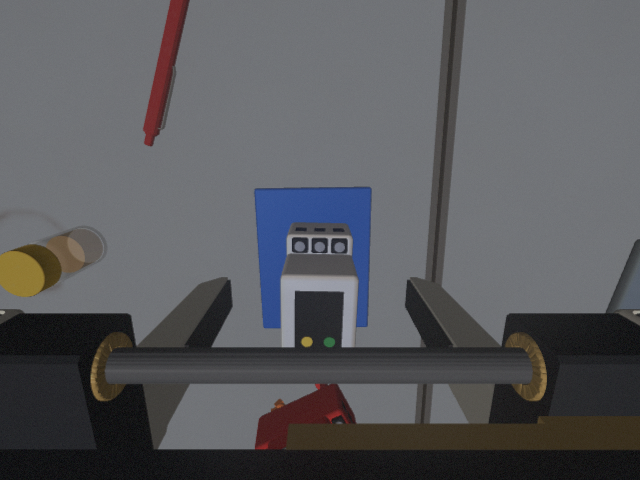

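```bash
python3 -m inch '[{"dx":0,"dy":0,"dz":0,"roll":0,"gripper":25},{"dx":0,"dy":0,"dz":0,"roll":0,"gripper":25},{"dx":0,"dy":0,"dz":0,"roll":0,"gripper":25},{"dx":0,"dy":0,"dz":0,"roll":0,"gripper":25},{"dx":0,"dy":0,"dz":0,"roll":0,"gripper":25},{"dx":0,"dy":0,"dz":0,"roll":0,"gripper":25},{"dx":0,"dy":0,"dz":0,"roll":0,"gripper":25},{"dx":0,"dy":0,"dz":0,"roll":0,"gripper":25}]' 15
```

```text
time: 3.55
tool_pos: [0.4802, -0.2256, 0.0707]
ee_rot: [-0.0, 0.01, 1.0, 0.0]
wrist_force: [0.2, -0.0, -0.9]
finger_gap: 0.474
```

```bash
python3 -m inch '[{"dx":0,"dy":0,"dz":0,"roll":0,"gripper":25},{"dx":0,"dy":0,"dz":0,"roll":0,"gripper":25},{"dx":0,"dy":0,"dz":0,"roll":0,"gripper":25},{"dx":0,"dy":0,"dz":0,"roll":0,"gripper":25},{"dx":0,"dy":0,"dz":0,"roll":0,"gripper":25},{"dx":0,"dy":0,"dz":0,"roll":0,"gripper":25}]' 15; python3 -m inch '[{"dx":0,"dy":0,"dz":-30,"roll":0,"gripper":25},{"dx":0,"dy":0,"dz":-65,"roll":0,"gripper":25},{"dx":0,"dy":0,"dz":-65,"roll":0,"gripper":25},{"dx":0,"dy":0,"dz":-65,"roll":0,"gripper":25},{"dx":0,"dy":0,"dz":-65,"roll":0,"gripper":25}]' 15;
python3 - <<'E'
from h import *
s,im=cap("wrist","pics/w4.png")
s,im=cap("scene","pics/s4.png");print(s["tool_pos"],tool_T(s)[:3,:2].T)
cv2.imwrite("pics/s4c.png",cv2.resize(im[200:360,240:420],None,fx=4,fy=4,interpolation=cv2.INTER_CUBIC)[:600])
E
```

```text
time: 4.05
tool_pos: [0.4801, -0.2255, 0.0706]
ee_rot: [-0.0, 0.01, 1.0, 0.0]
wrist_force: [1.2, 0.1, -0.2]
finger_gap: 0.366
time: 4.47
tool_pos: [0.4798, -0.2252, 0.1352]
ee_rot: [-0.0, 0.01, 1.0, 0.0]
wrist_force: [-1.1, -0.0, -2.5]
finger_gap: 0.368
[ 0.47935148 -0.22494107  0.13446973] [[-0.99980218  0.01979943  0.00189256]
 [ 0.01980193  0.99980306  0.00131173]]
```

View pics/s4c.png

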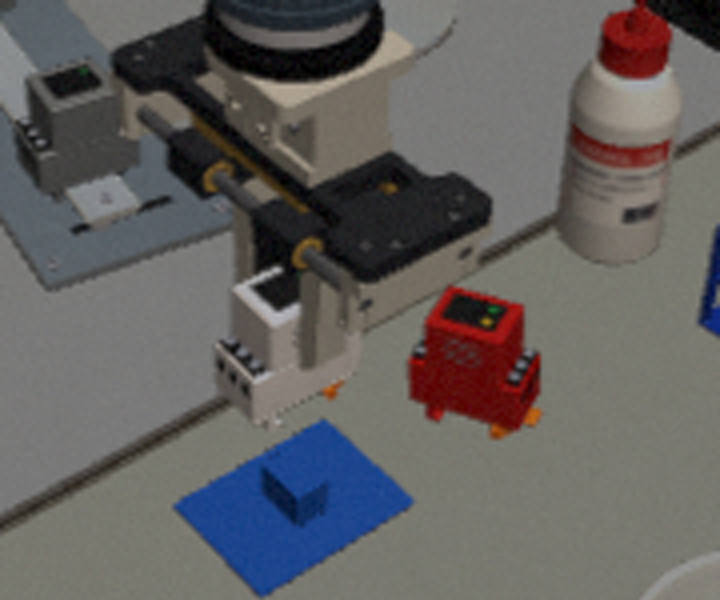

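View pics/w4.png

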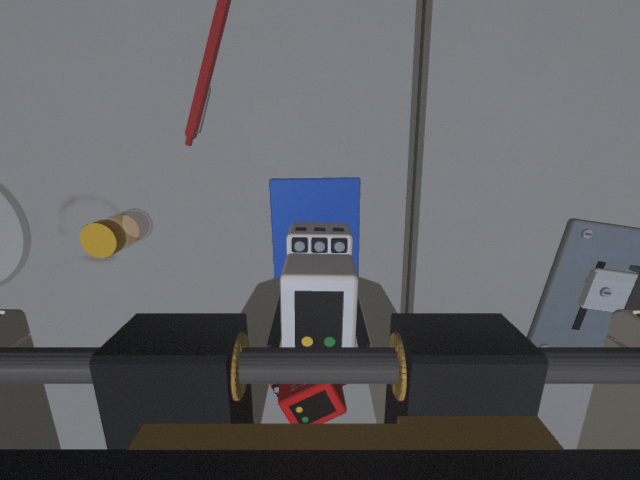

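```bash
python3 -m inch '[{"dx":0,"dy":-20,"dz":0,"roll":0.12,"gripper":25},{"dx":0,"dy":-40,"dz":0,"roll":0.24,"gripper":25},{"dx":0,"dy":-62,"dz":0,"roll":0.36,"gripper":25},{"dx":0,"dy":-62,"dz":0,"roll":0.48,"gripper":25},{"dx":0,"dy":-62,"dz":0,"roll":0.6,"gripper":25},{"dx":0,"dy":-62,"dz":0,"roll":0.72,"gripper":25},{"dx":0,"dy":-62,"dz":0,"roll":0.84,"gripper":25},{"dx":0,"dy":-62,"dz":0,"roll":0.96,"gripper":25},{"dx":0,"dy":-62,"dz":0,"roll":1.08,"gripper":25},{"dx":0,"dy":-62,"dz":0,"roll":1.2,"gripper":25}]'; python3 -m inch '[{"dx":0,"dy":0,"dz":0,"roll":0.12,"gripper":25},{"dx":0,"dy":0,"dz":0,"roll":0.24,"gripper":25},{"dx":0,"dy":0,"dz":0,"roll":0.35,"gripper":25},{"dx":0,"dy":0,"dz":0,"roll":0.35,"gripper":25},{"dx":0,"dy":0,"dz":0,"roll":0.35,"gripper":25}]'
python3 - <<'E'
from h import *
s=get_state();print(s["time"],s["tool_pos"],s["qpos"],tool_T(s)[:3,:2].T,s["wrist_force"])
E
```

```text
time: 5.4
tool_pos: [0.4782, -0.2869, 0.1339]
ee_rot: [-0.002, 0.575, 0.818, 0.0]
wrist_force: [-0.4, 1.4, -0.9]
finger_gap: 0.363
time: 5.82
tool_pos: [0.4784, -0.2871, 0.1344]
ee_rot: [-0.001, 0.706, 0.709, -0.0]
wrist_force: [-0.3, -0.5, -0.4]
finger_gap: 0.364
5.8167 [ 0.47840338 -0.28705434  0.13443207] [-7.40325405e-01  3.61312698e-01  1.65347562e+00 -6.65416619e-05
  1.12924055e+00 -7.44639263e-01] [[-0.00434088  0.99998929  0.00160686]
 [ 0.99998889  0.00434382 -0.00183215]] [-0.3138687  -0.51783359 -0.44601596]
```

```bash
python3 -m inch '[{"dx":0,"dy":1.5,"dz":35,"roll":0,"gripper":25},{"dx":0,"dy":1.5,"dz":69,"roll":0,"gripper":25},{"dx":0,"dy":1.5,"dz":69,"roll":0,"gripper":25},{"dx":0,"dy":1.5,"dz":69,"roll":0,"gripper":25}]' 15
python3 -m inch '[{"dx":3,"dy":0,"dz":0,"roll":0,"gripper":25},{"dx":6,"dy":0,"dz":0,"roll":0,"gripper":25},{"dx":8,"dy":0,"dz":0,"roll":0,"gripper":25},{"dx":8,"dy":0,"dz":0,"roll":0,"gripper":25},{"dx":8,"dy":0,"dz":0,"roll":0,"gripper":25}]' 15
python3 -m inch '[{"dx":1,"dy":0,"dz":0,"roll":0,"gripper":25},{"dx":1,"dy":0,"dz":0,"roll":0,"gripper":25},{"dx":1,"dy":0,"dz":0,"roll":0,"gripper":25}]' 15
python3 -m inch '[{"dx":1,"dy":0,"dz":0,"roll":0,"gripper":25},{"dx":1,"dy":0,"dz":0,"roll":0,"gripper":25},{"dx":1,"dy":0,"dz":0,"roll":0,"gripper":25}]' 15
python3 -m inch '[{"dx":1,"dy":0,"dz":0,"roll":0,"gripper":25},{"dx":1,"dy":0,"dz":0,"roll":0,"gripper":25},{"dx":1,"dy":0,"dz":0,"roll":0,"gripper":25}]' 15
python3 -m inch '[{"dx":1,"dy":0,"dz":0,"roll":0,"gripper":25},{"dx":1,"dy":0,"dz":0,"roll":0,"gripper":25},{"dx":1,"dy":0,"dz":0,"roll":0,"gripper":25}]' 15
python3 -m inch '[{"dx":1,"dy":0,"dz":0,"roll":0,"gripper":25},{"dx":1,"dy":0,"dz":0,"roll":0,"gripper":25},{"dx":1,"dy":0,"dz":0,"roll":0,"gripper":25}]' 15
python3 - <<'E'
from h import *
s,im=cap("scene","pics/s5.png");print(s["tool_pos"],s["wrist_force"],s["moment"])
cv2.imwrite("pics/s5c.png",cv2.resize(im[200:360,240:420],None,fx=4,fy=4,interpolation=cv2.INTER_CUBIC)[:600])
E
```

```text
time: 6.15
tool_pos: [0.4792, -0.2864, 0.0651]
ee_rot: [-0.003, 0.706, 0.708, -0.0]
wrist_force: [0.5, -0.0, -1.5]
finger_gap: 0.367
time: 6.57
tool_pos: [0.4809, -0.2796, 0.0678]
ee_rot: [0.001, 0.707, 0.708, 0.0]
wrist_force: [-0.4, 0.5, -1.8]
finger_gap: 0.365
time: 6.82
tool_pos: [0.4805, -0.2786, 0.0669]
ee_rot: [0.0, 0.707, 0.707, -0.0]
wrist_force: [-0.8, 0.0, -0.8]
finger_gap: 0.369
time: 7.07
tool_pos: [0.4804, -0.2775, 0.0666]
ee_rot: [-0.0, 0.707, 0.707, -0.0]
wrist_force: [0.6, 0.3, -1.8]
finger_gap: 0.363
time: 7.32
tool_pos: [0.4804, -0.2765, 0.0667]
ee_rot: [-0.0, 0.707, 0.707, -0.0]
wrist_force: [-0.3, -0.2, -1.8]
finger_gap: 0.364
time: 7.57
tool_pos: [0.4805, -0.2758, 0.0668]
ee_rot: [0.0, 0.707, 0.708, -0.0]
wrist_force: [-0.2, -1.3, -1.6]
finger_gap: 0.368
time: 7.82
tool_pos: [0.4809, -0.2753, 0.067]
ee_rot: [0.001, 0.707, 0.707, -0.0]
wrist_force: [0.6, -3.5, -1.1]
finger_gap: 0.366
[ 0.48086749 -0.27530933  0.06703054] [ 0.55761589 -3.52792894 -1.10654304] [-0.88910007  0.01661754 -0.03676415]
```

View pics/s5c.png

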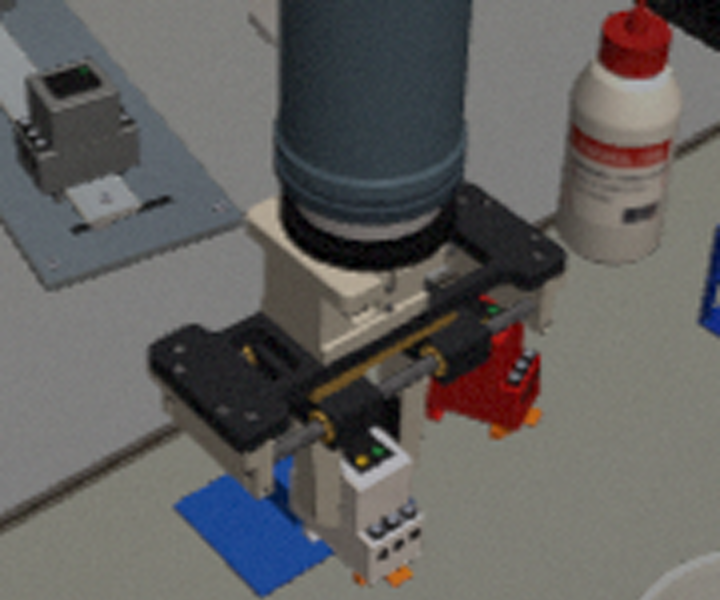

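```bash
python3 -m inch '[{"dx":1,"dy":0,"dz":0,"roll":0,"gripper":25},{"dx":2,"dy":0,"dz":0,"roll":0,"gripper":25},{"dx":3,"dy":0,"dz":0,"roll":0,"gripper":25},{"dx":4,"dy":0,"dz":0,"roll":0,"gripper":25},{"dx":5,"dy":0,"dz":0,"roll":0,"gripper":25},{"dx":5,"dy":0,"dz":0,"roll":0,"gripper":25}]' 15
python3 -m inch '[{"dx":1,"dy":0,"dz":0,"roll":0,"gripper":25},{"dx":2,"dy":0,"dz":0,"roll":0,"gripper":25},{"dx":3,"dy":0,"dz":0,"roll":0,"gripper":25},{"dx":4,"dy":0,"dz":0,"roll":0,"gripper":25},{"dx":4,"dy":0,"dz":0,"roll":0,"gripper":25},{"dx":4,"dy":0,"dz":0,"roll":0,"gripper":25}]' 15
python3 - <<'E'
from h import *
s,im=cap("scene","pics/s6.png");print(s["tool_pos"],s["wrist_force"],s["moment"])
cv2.imwrite("pics/s6c.png",cv2.resize(im[200:360,240:420],None,fx=4,fy=4,interpolation=cv2.INTER_CUBIC)[:600])
E
```

```text
time: 8.37
tool_pos: [0.4812, -0.2722, 0.0683]
ee_rot: [0.003, 0.707, 0.708, -0.001]
wrist_force: [-1.9, -8.8, 4.1]
finger_gap: 0.364
time: 8.87
tool_pos: [0.4816, -0.2686, 0.0687]
ee_rot: [0.003, 0.707, 0.708, -0.001]
wrist_force: [-2.9, -9.4, 5.7]
finger_gap: 0.365
[ 0.48158208 -0.26856657  0.06869121] [-2.9057942  -9.42485296  5.72446715] [-1.79279447  0.50755885  0.06411544]
```

View pics/s6c.png

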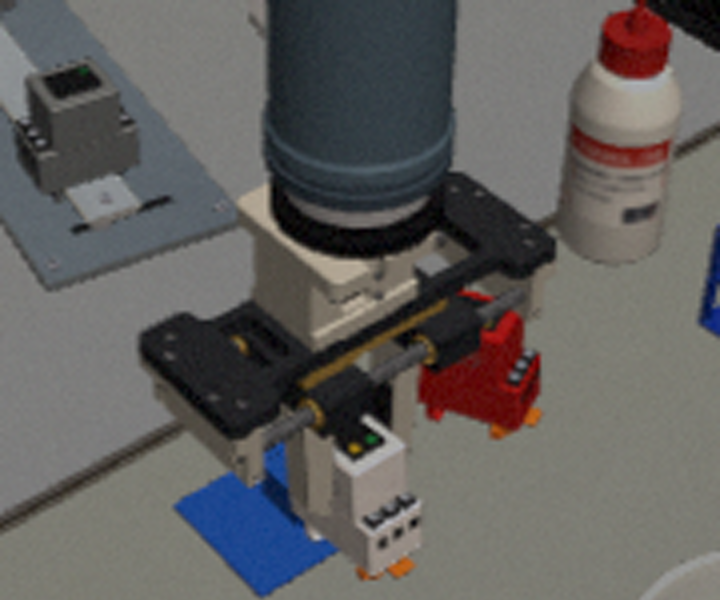

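```bash
python3 -m inch '[{"dx":1,"dy":0,"dz":0,"roll":0,"gripper":25},{"dx":2,"dy":0,"dz":0,"roll":0,"gripper":25},{"dx":3,"dy":0,"dz":0,"roll":0,"gripper":25},{"dx":4,"dy":0,"dz":0,"roll":0,"gripper":25},{"dx":5,"dy":0,"dz":0,"roll":0,"gripper":25},{"dx":6,"dy":0,"dz":0,"roll":0,"gripper":25},{"dx":7,"dy":0,"dz":0,"roll":0,"gripper":25},{"dx":8,"dy":0,"dz":0,"roll":0,"gripper":25},{"dx":8,"dy":0,"dz":0,"roll":0,"gripper":25}]' 15
python3 - <<'E'
from h import *
s,im=cap("scene","pics/s7.png");print(s["tool_pos"],s["wrist_force"],s["moment"])
cv2.imwrite("pics/s7c.png",cv2.resize(im[280:360,300:400],None,fx=7,fy=7,interpolation=cv2.INTER_CUBIC)[:600])
s,im=cap("wrist","pics/w7.png")
E
```

```text
time: 9.67
tool_pos: [0.482, -0.2607, 0.0691]
ee_rot: [0.004, 0.707, 0.708, -0.001]
wrist_force: [-1.8, -9.3, 8.3]
finger_gap: 0.362
[ 0.48198731 -0.26069597  0.06908808] [-1.76526801 -9.26569224  8.29160618] [-1.69952037  0.44965703  0.06386643]
```

View pics/s7c.png

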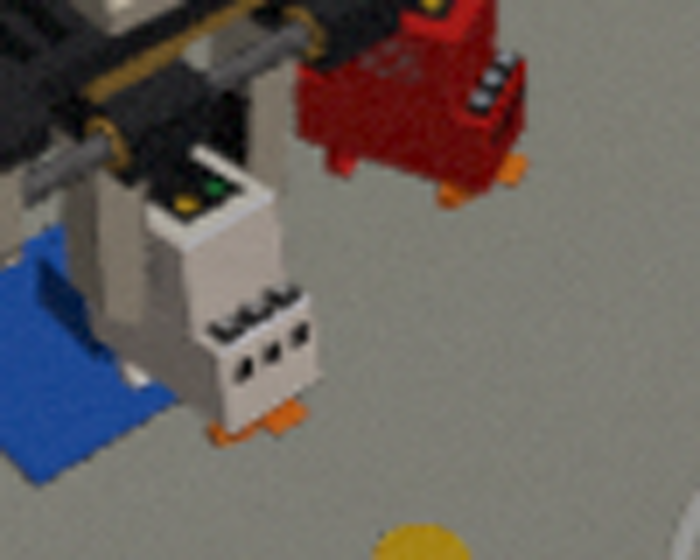

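View pics/w7.png

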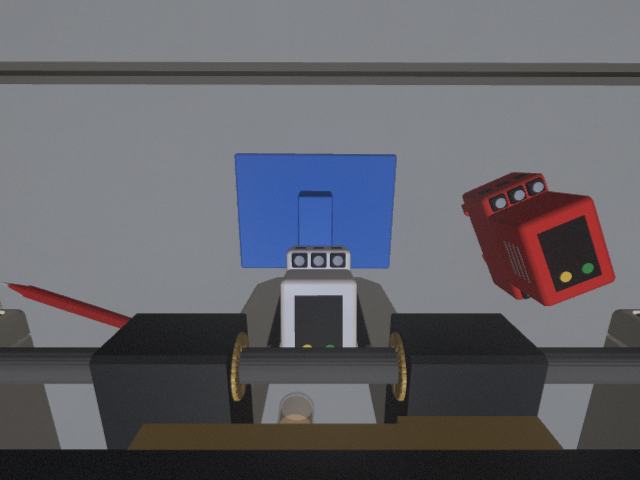

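```bash
python3 - <<'E'
from h import *
a=cv2.imread("pics/w4.png")[215:345,265:375];b=cv2.imread("pics/w7.png")[215:345,265:375]
cv2.imwrite("pics/ab.png",cv2.resize(np.hstack([a,b]),None,fx=3.6,fy=3.6,interpolation=cv2.INTER_CUBIC))
E
```

```text
(no output)
```

View pics/ab.png

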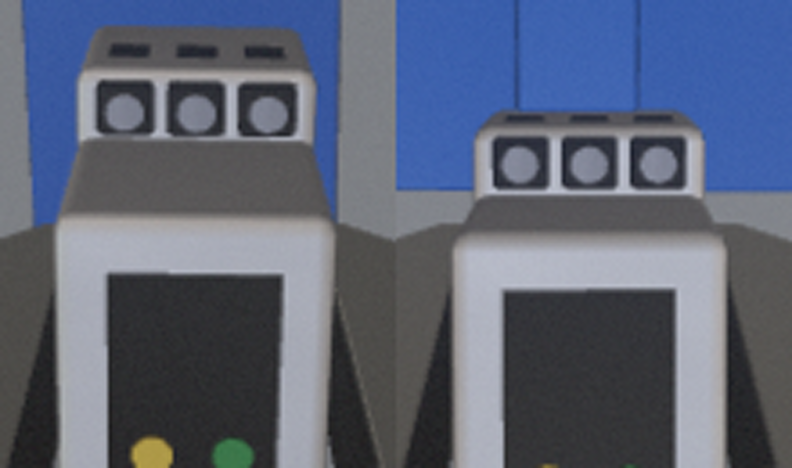

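```bash
cat > tilt.py <<'E'
from h import *
from scipy.optimize import least_squares
m=camera_model("wrist");Ti=np.linalg.inv(m["T_tool_cam"])
PM={"A":(-22,60),"B":(-22,30),"C":(-32,30),"D":(-32,0)}
def row(k,t,ox,oz):
    x,z=PM[k];c,s=np.cos(t),np.sin(t)
    p=Ti@np.array([-(x*c-z*s)/1e3+ox/1e3,0,-(x*s+z*c)/1e3+oz/1e3,1]);return m["cy"]+m["fy"]*p[1]/p[2],m["fx"]*.034/p[2]
def fit(obs,wid):
    f=lambda q:[row(k,*q)[0]-v for k,v in obs.items()]+[row(k,*q)[1]-v for k,v in wid.items()]
    r=least_squares(f,[.1,0,45]);return r.x,r.fun
def pivot(q):  # tool-frame location of module point given pose handled elsewhere
    pass
E
python3 - <<'E'
from tilt import *
np.set_printoptions(precision=3,suppress=True)
print(fit(dict(A=274.7,B=253.9,C=233.9,D=222.8),dict(A=77,C=66)))
print(fit(dict(A=280.3,B=269.2,C=251.1,D=245.6),dict(A=76,C=64.4)))
print(fit(dict(A=274.7,B=253.9,C=233.9),dict(A=77,C=66)))
print(fit(dict(A=280.3,B=269.2,C=251.1),dict(A=76,C=64.4)))
print([row(k,0,0,44.6) for k in PM])
print([row(k,.37,16,40) for k in PM])
E
```

```text
(array([ 0.006, -2.132, 50.986]), array([-0.331, -0.421,  1.143, -0.395,  0.359, -0.213]))
(array([  0.202, -16.682,  46.767]), array([ 0.046,  0.23 , -0.293,  0.01 ,  0.264, -0.467]))
(array([-0.005, -1.597, 51.307]), array([-0.035, -0.795,  0.824,  0.303, -0.175]))
(array([  0.202, -16.694,  46.756]), array([ 0.038,  0.24 , -0.284,  0.265, -0.468]))
[(np.float64(276.21916879256537), np.float64(81.03522751908301)), (np.float64(253.84202909241972), np.float64(67.3685879396793)), (np.float64(234.69881907188247), np.float64(68.47186409344306)), (np.float64(221.3589455821059), np.float64(58.452391204648734))]
[(np.float64(187.3234090101463), np.float64(82.69151746230835)), (np.float64(202.19127631394548), np.float64(68.08929923403078)), (np.float64(182.55916861964351), np.float64(67.72606983100654)), (np.float64(195.85006108049816), np.float64(57.60760349283035))]
```

```bash
sed -i 's/\.034/.0325/' tilt.py; python3 - <<'E'
from tilt import *
np.set_printoptions(precision=3,suppress=True)
print(fit(dict(A=274.7,B=253.9,C=233.9,D=222.8),dict(A=77,C=66)))
q,_=fit(dict(A=280.3,B=269.2,C=251.1,D=245.6),dict(A=76,C=64.4));print(q,_)
t,ox,oz=q
# cradle block near edge check: wing face at height .026
from math import *
E
```

```text
(array([ 0.025, -0.716, 44.08 ]), array([-0.202, -0.11 ,  0.627, -0.327,  0.553, -0.651]))
[  0.214 -14.653  39.84 ] [ 0.114  0.554 -0.741  0.061  0.443 -0.871]
```

```bash
python3 -m inch '[{"dx":-3,"dy":0,"dz":0,"roll":0,"gripper":25},{"dx":-6,"dy":0,"dz":0,"roll":0,"gripper":25},{"dx":-6,"dy":0,"dz":3,"roll":0,"gripper":25},{"dx":-6,"dy":0,"dz":6,"roll":0,"gripper":25},{"dx":-6,"dy":0,"dz":6,"roll":0,"gripper":25},{"dx":-6,"dy":0,"dz":6,"roll":0,"gripper":25}]' 15
python3 - <<'E'
from h import *
s=get_state();print(s["tool_pos"],s["wrist_force"])
E
```

```text
time: 10.27
tool_pos: [0.4801, -0.2634, 0.0608]
ee_rot: [-0.0, 0.707, 0.708, -0.0]
wrist_force: [-2.3, -1.6, 5.0]
finger_gap: 0.362
[ 0.48012987 -0.26337156  0.06078402] [-2.30631874 -1.64306295  5.00568205]
```

```bash
python3 -m inch '[{"dx":-1,"dy":0,"dz":-2,"roll":0,"gripper":25},{"dx":-1,"dy":0,"dz":-2,"roll":0,"gripper":25},{"dx":-1,"dy":0,"dz":-2,"roll":0,"gripper":25}]' 15
python3 - <<'E'
from h import *
s=get_state();print(s["tool_pos"],s["wrist_force"])
s,im=cap("scene","pics/s8.png");print(s["tool_pos"],s["wrist_force"],s["moment"])
cv2.imwrite("pics/s8c.png",cv2.resize(im[280:360,300:400],None,fx=7,fy=7,interpolation=cv2.INTER_CUBIC)[:600])
s,im=cap("wrist","pics/w8.png")
cv2.imwrite("pics/w8c.png",cv2.resize(im[215:345,265:375],None,fx=5,fy=5,interpolation=cv2.INTER_CUBIC)[:600])
E
```

```text
time: 10.52
tool_pos: [0.4801, -0.2639, 0.0621]
ee_rot: [-0.001, 0.707, 0.707, 0.0]
wrist_force: [-0.5, 0.4, -1.8]
finger_gap: 0.368
[ 0.48007582 -0.26386011  0.06206172] [-0.48354307  0.36290793 -1.79849198]
[ 0.48007582 -0.26386011  0.06206172] [-0.48354307  0.36290793 -1.79849198] [-0.07108988  0.06125404 -0.00619877]
```

View pics/s8c.png

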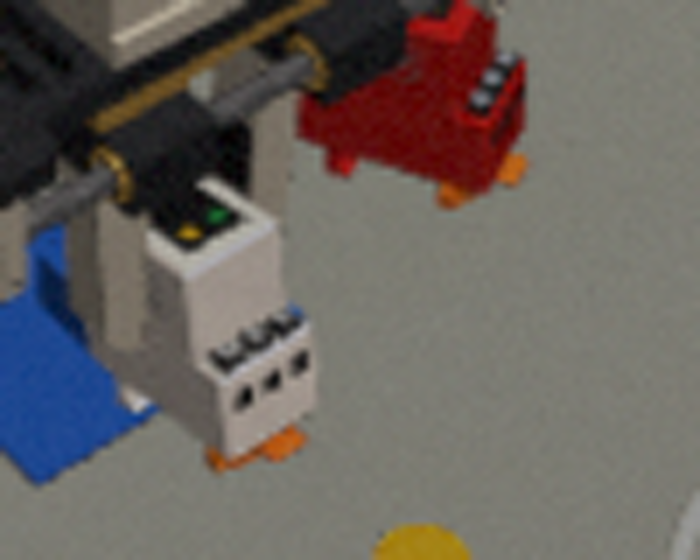

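View pics/w8c.png

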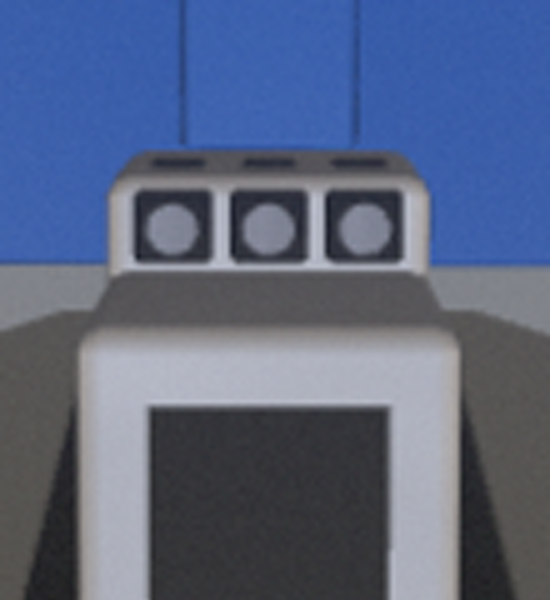

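```bash
python3 -m inch '[{"dx":1,"dy":0,"dz":0,"roll":0,"gripper":25},{"dx":2,"dy":0,"dz":0,"roll":0,"gripper":25},{"dx":3,"dy":0,"dz":-1,"roll":0,"gripper":25},{"dx":4,"dy":0,"dz":-2,"roll":0,"gripper":25},{"dx":5,"dy":0,"dz":-3,"roll":0,"gripper":25},{"dx":6,"dy":0,"dz":-4,"roll":0,"gripper":25},{"dx":7,"dy":0,"dz":-5,"roll":0,"gripper":25},{"dx":8,"dy":0,"dz":-6,"roll":0,"gripper":25}]' 15
python3 -m inch '[{"dx":1,"dy":0,"dz":-1,"roll":0,"gripper":25},{"dx":2,"dy":0,"dz":-2,"roll":0,"gripper":25},{"dx":3,"dy":0,"dz":-3,"roll":0,"gripper":25},{"dx":4,"dy":0,"dz":-4,"roll":0,"gripper":25},{"dx":5,"dy":0,"dz":-5,"roll":0,"gripper":25},{"dx":6,"dy":0,"dz":-6,"roll":0,"gripper":25}]' 15
python3 - <<'E'
from h import *
s,im=cap("wrist","pics/w9.png");print(s["tool_pos"],s["wrist_force"],s["moment"])
cv2.imwrite("pics/w9c.png",cv2.resize(im[215:345,265:375],None,fx=5,fy=5,interpolation=cv2.INTER_CUBIC)[:600])
E
```

```text
time: 11.28
tool_pos: [0.4809, -0.2578, 0.0691]
ee_rot: [0.001, 0.707, 0.707, -0.0]
wrist_force: [-0.4, -4.8, -3.4]
finger_gap: 0.364
time: 11.78
tool_pos: [0.4808, -0.2511, 0.0751]
ee_rot: [0.001, 0.707, 0.707, -0.0]
wrist_force: [1.3, -4.4, -2.8]
finger_gap: 0.367
[ 0.48077846 -0.25110632  0.07505357] [ 1.25424722 -4.40718977 -2.84964331] [-1.19035283 -0.01251587  0.01728393]
```

View pics/w9c.png

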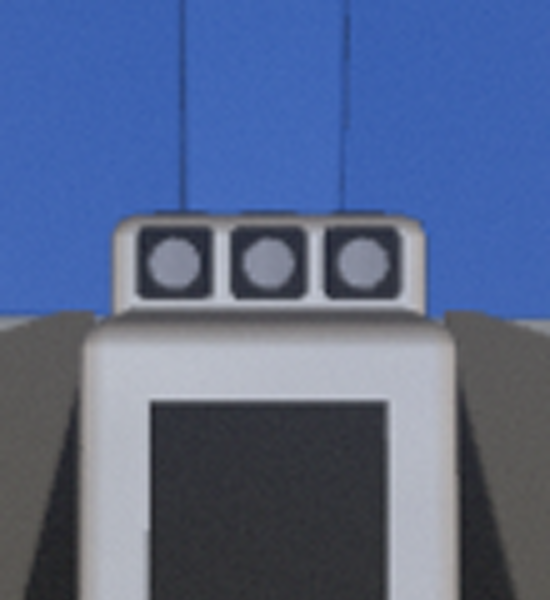

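```bash
python3 - <<'E'
from tilt import *
np.set_printoptions(precision=3,suppress=True)
print(fit(dict(A=281,B=269.4,C=250,D=245),dict(A=76,C=64)))
print(fit(dict(A=280,B=277.4,C=258.6),dict(A=74.8,C=62.6)))
print(fit(dict(A=280,B=277.4,C=258.6,D=257.2),dict(A=74.8,C=62.6)))
E
```

```text
(array([  0.202, -14.28 ,  40.363]), array([-0.073,  0.083,  0.128, -0.145,  0.342, -0.487]))
(array([  0.353, -22.66 ,  37.016]), array([ 0.019,  0.194, -0.217,  0.291, -0.493]))
(array([  0.334, -21.983,  37.807]), array([ 0.555, -0.458, -0.859,  0.758,  0.248, -0.468]))
```

```bash
python3 -m inch '[{"dx":-3,"dy":0,"dz":0,"roll":0,"gripper":25},{"dx":-5,"dy":0,"dz":0,"roll":0,"gripper":25},{"dx":-5,"dy":0,"dz":5,"roll":0,"gripper":25},{"dx":-5,"dy":0,"dz":10,"roll":0,"gripper":25},{"dx":-5,"dy":0,"dz":10,"roll":0,"gripper":25},{"dx":-5,"dy":0,"dz":10,"roll":0,"gripper":25}]' 15
python3 -m inch '[{"dx":2,"dy":0,"dz":0,"roll":0,"gripper":25},{"dx":3,"dy":0,"dz":0,"roll":0,"gripper":25},{"dx":4,"dy":0,"dz":-1,"roll":0,"gripper":25},{"dx":5,"dy":0,"dz":-2,"roll":0,"gripper":25},{"dx":6,"dy":0,"dz":-3,"roll":0,"gripper":25},{"dx":7,"dy":0,"dz":-4,"roll":0,"gripper":25},{"dx":8,"dy":0,"dz":-5,"roll":0,"gripper":25},{"dx":9,"dy":0,"dz":-6,"roll":0,"gripper":25}]' 15
python3 - <<'E'
from h import *
s,im=cap("wrist","pics/w10.png");print(s["tool_pos"],s["wrist_force"],s["moment"])
cv2.imwrite("pics/w10c.png",cv2.resize(im[215:345,265:375],None,fx=5,fy=5,interpolation=cv2.INTER_CUBIC)[:600])
s,im=cap("scene","pics/s10.png")
cv2.imwrite("pics/s10c.png",cv2.resize(im[280:360,300:400],None,fx=7,fy=7,interpolation=cv2.INTER_CUBIC)[:600])
E
```

```text
time: 12.33
tool_pos: [0.4801, -0.2552, 0.0641]
ee_rot: [-0.001, 0.707, 0.707, -0.0]
wrist_force: [0.7, -0.9, -1.5]
finger_gap: 0.365
time: 13.0
tool_pos: [0.4809, -0.2479, 0.0712]
ee_rot: [0.001, 0.707, 0.708, -0.001]
wrist_force: [0.9, -5.8, -2.8]
finger_gap: 0.365
[ 0.48091916 -0.24790238  0.07116465] [ 0.91573414 -5.7872156  -2.80594079] [-1.21521297  0.05243913 -0.04863732]
```

View pics/w10c.png

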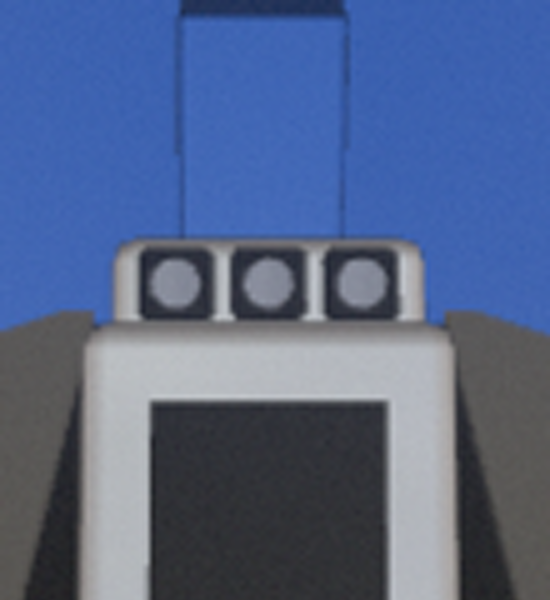

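View pics/s10c.png

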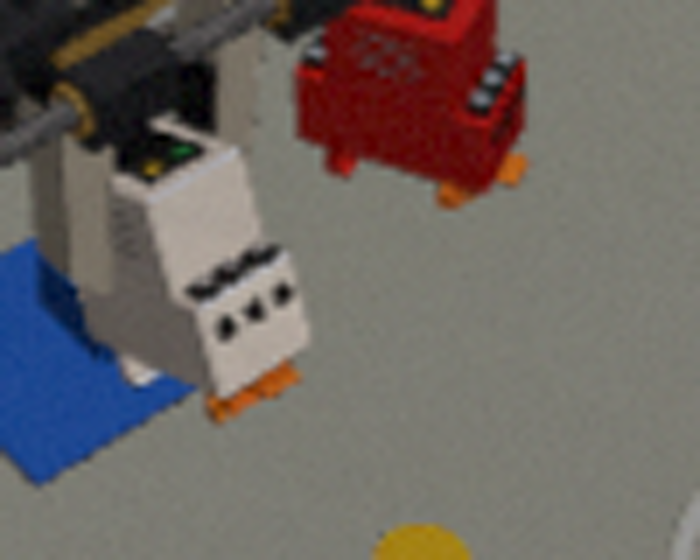

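```bash
python3 -m inch '[{"dx":1,"dy":0,"dz":-0.7,"roll":0,"gripper":25},{"dx":2,"dy":0,"dz":-1.4,"roll":0,"gripper":25},{"dx":3,"dy":0,"dz":-2.1,"roll":0,"gripper":25}]' 15
python3 -m inch '[{"dx":-4,"dy":0,"dz":0,"roll":0,"gripper":25},{"dx":-8,"dy":0,"dz":0,"roll":0,"gripper":25},{"dx":-8,"dy":0,"dz":-30,"roll":0,"gripper":25},{"dx":-8,"dy":0,"dz":-65,"roll":0,"gripper":25},{"dx":-8,"dy":0,"dz":-65,"roll":0,"gripper":25},{"dx":-8,"dy":0,"dz":-65,"roll":0,"gripper":25}]' 25
python3 - <<'E'
from h import *
s,im=cap("wrist","pics/w11.png");print(s["tool_pos"],s["wrist_force"],s["moment"])
cv2.imwrite("pics/w11c.png",cv2.resize(im[215:345,265:375],None,fx=5,fy=5,interpolation=cv2.INTER_CUBIC)[:600])
s,im=cap("scene","pics/s11.png")
cv2.imwrite("pics/s11c.png",cv2.resize(im[250:350,290:390],None,fx=6,fy=6,interpolation=cv2.INTER_CUBIC)[:600])
s,im=cap("top","pics/t11.png")
E
```

```text
time: 13.35
tool_pos: [0.4809, -0.2448, 0.0732]
ee_rot: [0.001, 0.707, 0.708, -0.0]
wrist_force: [0.7, -6.1, -2.8]
finger_gap: 0.36
time: 13.85
tool_pos: [0.4815, -0.2522, 0.1396]
ee_rot: [0.002, 0.707, 0.707, 0.0]
wrist_force: [-0.9, 0.3, -1.5]
finger_gap: 0.363
[ 0.48150403 -0.25222752  0.13958407] [-0.85322788  0.25836553 -1.53650176] [-0.03035106  0.0531904  -0.01589624]
```

View pics/w11c.png

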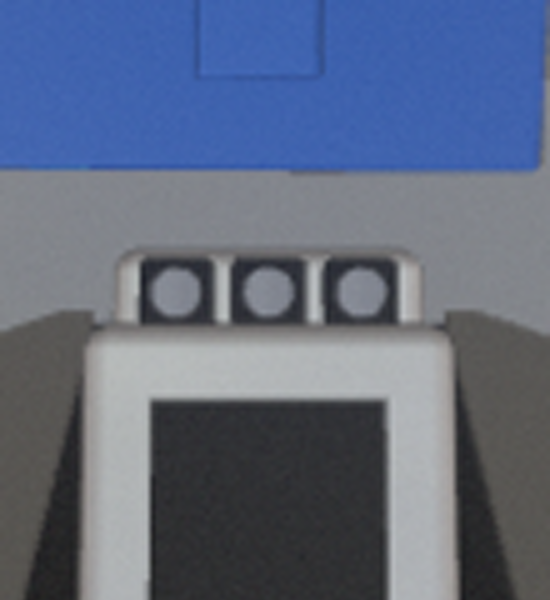

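View pics/s11c.png

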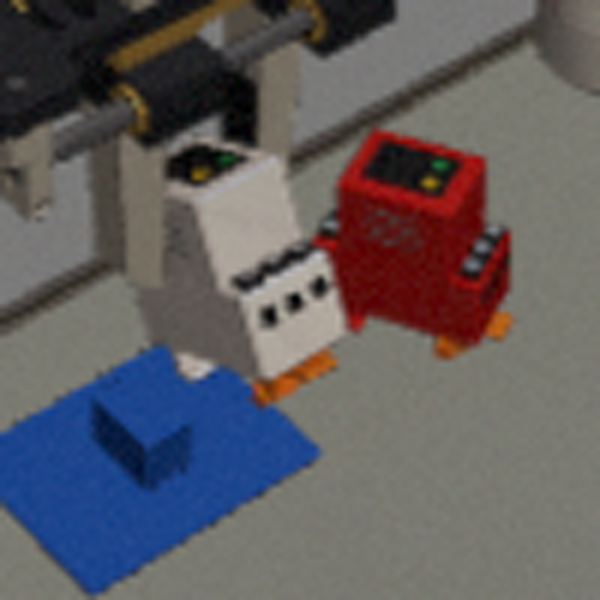

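```bash
python3 - <<'E'
from tilt import *
np.set_printoptions(precision=3,suppress=True)
print(fit(dict(A=280,C=258.6),dict(A=74.8,C=62.6)))
print(fit(dict(A=280,C=263.4),dict(A=74,C=61.8)))
print(fit(dict(A=280,C=265.2),dict(A=73.8,C=60.8)))
# ledge screw bottoms: constrain with oz trend
for t in(.40,.43,.46,.49):
    r=least_squares(lambda q:[row("A",t,*q)[0]-280,row("A",t,*q)[1]-73.8],[-25,36]).x
    print(t,r,[row(k,t,*r) for k in "BC"])
E
```

```text
(array([  0.356, -22.81 ,  36.805]), array([ 0.018, -0.022,  0.323, -0.48 ]))
(array([  0.436, -27.186,  34.864]), array([ 0.011, -0.013,  0.289, -0.427]))
(array([  0.466, -28.946,  34.583]), array([-0.003,  0.003, -0.089,  0.131]))
0.4 [-25.892  37.396] [(np.float64(280.29933642930945), np.float64(61.52083960943581)), (np.float64(261.3683646098437), np.float64(61.109204734013204))]
0.43 [-27.273  36.066] [(np.float64(282.01539981336083), np.float64(61.562765157681)), (np.float64(263.0995167347476), np.float64(61.04980406732268))]
0.46 [-28.614  34.696] [(np.float64(283.7325461387341), np.float64(61.613948399771886)), (np.float64(264.84014640698916), np.float64(60.999993747747816))]
0.49 [-29.913  33.286] [(np.float64(285.4499988135325), np.float64(61.67438921338853)), (np.float64(266.5894782831434), np.float64(60.95977184783972))]
```

```bash
python3 -m inch '[{"dx":35,"dy":5,"dz":-20,"roll":-0.12,"gripper":25},{"dx":65,"dy":10,"dz":-40,"roll":-0.24,"gripper":25},{"dx":95,"dy":15,"dz":-60,"roll":-0.36,"gripper":25},{"dx":125,"dy":20,"dz":-60,"roll":-0.48,"gripper":25},{"dx":155,"dy":25,"dz":-60,"roll":-0.6,"gripper":25},{"dx":185,"dy":30,"dz":-60,"roll":-0.72,"gripper":25},{"dx":215,"dy":35,"dz":-60,"roll":-0.84,"gripper":25},{"dx":245,"dy":35,"dz":-60,"roll":-0.96,"gripper":25},{"dx":275,"dy":35,"dz":-60,"roll":-1.08,"gripper":25},{"dx":305,"dy":35,"dz":-60,"roll":-1.2,"gripper":25}]' 25
python3 - <<'E'
from h import *
s=get_state();T=tool_T(s);print(s["time"],s["tool_pos"],T[:3,:2].T)
print(T[:3,:3].T@(np.array([.53,.134,.20])-s["tool_pos"])*1000, np.arctan2(T[0,1],T[1,1]))
E
```

```text
time: 14.83
tool_pos: [0.5139, 0.0551, 0.1959]
ee_rot: [-0.002, 0.181, 0.983, -0.0]
wrist_force: [0.0, -0.1, -1.9]
finger_gap: 0.365
14.8333 [0.51387439 0.05514931 0.19593461] [[-9.34527279e-01  3.55872066e-01  3.71984623e-03]
 [ 3.55871562e-01  9.34534515e-01 -8.19034553e-04]]
[13.00606    79.42400598 -4.08209262] 0.36384664537181544
```

```bash
python3 -m inch '[{"dx":13,"dy":40,"dz":-4,"roll":-0.12,"gripper":25},{"dx":13,"dy":79,"dz":-4,"roll":-0.22,"gripper":25},{"dx":13,"dy":79,"dz":-4,"roll":-0.22,"gripper":25},{"dx":13,"dy":79,"dz":-4,"roll":-0.22,"gripper":25},{"dx":13,"dy":79,"dz":-4,"roll":-0.22,"gripper":25}]' 25
python3 - <<'E'
from h import *
s,im=cap("wrist","pics/w12.png");T=tool_T(s);print(s["time"],s["tool_pos"],T[:3,:2].T,np.arctan2(T[0,1],T[1,1]))
np.save("s12.npy",s,allow_pickle=True)
s,im=cap("scene","pics/s12.png")
cv2.imwrite("pics/s12c.png",cv2.resize(im[120:280,170:330],None,fx=3.75,fy=3.75,interpolation=cv2.INTER_CUBIC)[:600])
E
```

```text
time: 15.25
tool_pos: [0.5306, 0.1317, 0.2002]
ee_rot: [-0.002, 0.075, 0.997, -0.0]
wrist_force: [-0.4, 0.0, -1.9]
finger_gap: 0.365
15.25 [0.53056869 0.13166727 0.20019019] [[-0.98879542  0.14924172  0.00324557]
 [ 0.14923845  0.98880047 -0.00122826]] 0.14979817155489714
```

View pics/w12.png

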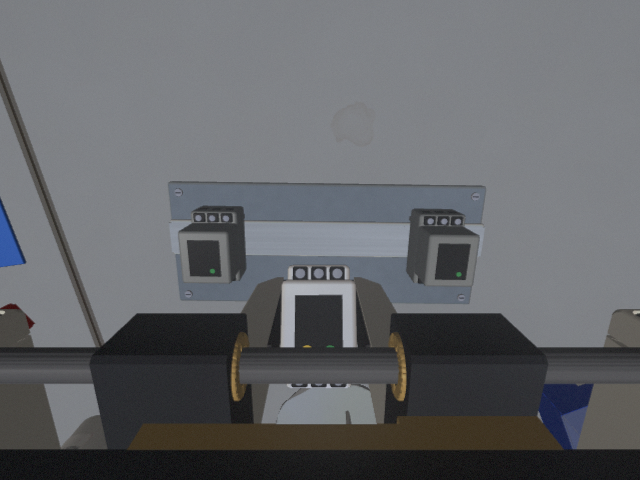

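View pics/s12c.png

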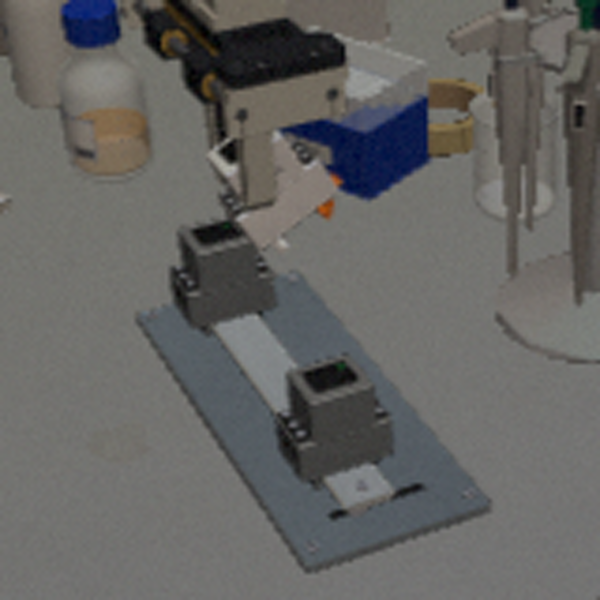

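```bash
python3 - <<'E'
from h import *
s=np.load("s12.npy",allow_pickle=True).item()
im=cv2.imread("pics/w12.png");g=cv2.GaussianBlur(cv2.cvtColor(im,cv2.COLOR_BGR2GRAY),(3,3),0).astype(float)
def edges(cols,r0,r1,sign):
    out=[]
    for u in cols:
        d=np.gradient(g[:,u])[r0:r1]*sign;k=np.argmax(d)
        if 0<k<len(d)-1:
            a,b,c=d[k-1:k+2];k=k+(a-c)/(2*(a-2*b+c))
        out.append((u,r0+k))
    return np.array(out)
res={}
for n,cols,r0,r1,sg,z in(("rail_near",range(255,400,3),210,235,1,.034),("rail_far",range(250,285,2),240,262,-1,.034),("rail_far2",range(355,400,2),240,262,-1,.034),("pl_near",range(190,470,4),176,192,-1,.010),("pl_far",list(range(190,240,3)),290,308,1,.010),("pl_far2",list(range(405,460,3)),290,308,1,.010)):
    e=edges(cols,r0,r1,sg);P=np.array([plane("wrist",p,z,s)[:2] for p in e])
    f=np.polyfit(P[:,1],P[:,0],1);r=P[:,0]-np.polyval(f,P[:,1]);k=abs(r)<.0015;f=np.polyfit(P[k,1],P[k,0],1)
    print(n,e[0],e[-1],"x at y=.134:",np.polyval(f,.134),"slope",f[0],"rms",np.std(r[k]),k.sum(),len(k))
print([np.round(plane("wrist",p,.01,s),4) for p in((170,182),(483,187),(470.5,304.5),(178.5,301))])
cv2.imwrite("pics/w12c.png",cv2.resize(im[170:320,160:500],None,fx=2.3,fy=2.3,interpolation=cv2.INTER_CUBIC))
E
```

```text
rail_near [255.         221.09259259] [399.   223.06] x at y=.134: 0.5261955628197245 slope 0.1654661645032256 rms 6.635866395989217e-05 49 49
rail_far [250.         254.54545455] [284.     255.0625] x at y=.134: 0.5601285111970697 slope 0.16413969848114265 rms 5.851532357805427e-05 18 18
rail_far2 [355.    255.875] [399.         256.44117647] x at y=.134: 0.5602508806940107 slope 0.16526174575514727 rms 0.00018897437497232506 23 23
pl_near [190.         180.61111111] [466.  184.5] x at y=.134: 0.4911377464156724 slope 0.16488069932337918 rms 7.586903759200563e-05 70 70
pl_far [190.         300.27777778] [238. 301.] x at y=.134: 0.6224559553563833 slope 0.16412699415974039 rms 0.00011974275009223357 17 17
pl_far2 [405. 303.] [459.         303.76666667] x at y=.134: 0.6224484228071782 slope 0.16448771218260047 rms 0.00011321689590932505 19 19
[array([ 0.4692, -0.0087,  0.01  ]), array([0.5203, 0.2974, 0.01  ]), array([0.6474, 0.2815, 0.01  ]), array([ 0.5958, -0.0339,  0.01  ])]
```

View pics/w12c.png

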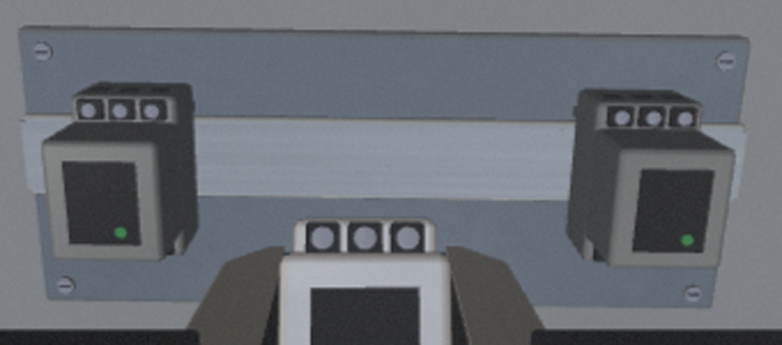

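```bash
python3 -m inch '[{"dx":32,"dy":6.8,"dz":0,"roll":0.014,"gripper":25},{"dx":64,"dy":6.8,"dz":0,"roll":0.014,"gripper":25},{"dx":64,"dy":6.8,"dz":35,"roll":0.014,"gripper":25},{"dx":64,"dy":6.8,"dz":70,"roll":0.014,"gripper":25},{"dx":64,"dy":6.8,"dz":105,"roll":0.014,"gripper":25},{"dx":64,"dy":6.8,"dz":130,"roll":0.014,"gripper":25},{"dx":64,"dy":6.8,"dz":138,"roll":0.014,"gripper":25},{"dx":64,"dy":6.8,"dz":138,"roll":0.014,"gripper":25},{"dx":64,"dy":6.8,"dz":138,"roll":0.014,"gripper":25},{"dx":64,"dy":6.8,"dz":138,"roll":0.014,"gripper":25}]' 25
cat > st.py <<'E'
from h import *
np.set_printoptions(precision=4,suppress=True)
a=.1635;n=np.array([np.cos(a),-np.sin(a)]);t=np.array([np.sin(a),np.cos(a)])
s=get_state();p=s["tool_pos"];T=tool_T(s)
print("t=%.2f n=%.4f t=%.4f z=%.4f yaw=%.4f"%(s["time"],n@p[:2],t@p[:2],p[2],np.arctan2(T[0,1],T[1,1])),"F n,t,z:",np.round([n@s["wrist_force"][:2],t@s["wrist_force"][:2],s["wrist_force"][2]],2), "M",s["moment"], "gap %.1f"%(s["finger_gap"]*93))
E
python3 st.py
```

```text
time: 16.18
tool_pos: [0.4709, 0.1478, 0.0654]
ee_rot: [0.002, 0.082, 0.997, 0.0]
wrist_force: [0.5, 0.2, -2.1]
finger_gap: 0.363
t=16.18 n=0.4405 t=0.2224 z=0.0654 yaw=0.1649 F n,t,z: [ 0.46  0.32 -2.13] M [ 0.0539 -0.0167  0.023 ] gap 33.8
```

```bash
python3 -m inch '[{"dx":1,"dy":0,"dz":3,"roll":0,"gripper":25},{"dx":1,"dy":0,"dz":6,"roll":0,"gripper":25},{"dx":1,"dy":0,"dz":6,"roll":0,"gripper":25},{"dx":1,"dy":0,"dz":6,"roll":0,"gripper":25}]' 25 >/dev/null;python3 st.py
for i in 1 2; do python3 -m inch '[{"dx":0,"dy":0,"dz":1,"roll":0,"gripper":25},{"dx":0,"dy":0,"dz":1,"roll":0,"gripper":25}]' 25 >/dev/null;python3 st.py; done
```

```text
t=16.52 n=0.4380 t=0.2226 z=0.0581 yaw=0.1636 F n,t,z: [ 0.26 -0.28 -1.4 ] M [0.0412 0.01   0.007 ] gap 34.0
t=16.68 n=0.4382 t=0.2227 z=0.0570 yaw=0.1637 F n,t,z: [ 0.23  0.15 -1.5 ] M [ 0.0489 -0.033  -0.0639] gap 33.5
t=16.85 n=0.4383 t=0.2227 z=0.0567 yaw=0.1636 F n,t,z: [-1.71 -0.05  8.28] M [-0.035   0.4233  0.0635] gap 34.0
```

```bash
python3 -m inch '[{"dx":0,"dy":0,"dz":-20,"roll":0,"gripper":25},{"dx":0,"dy":0,"dz":-44,"roll":0,"gripper":25},{"dx":-15,"dy":0,"dz":-44,"roll":0,"gripper":25},{"dx":-31,"dy":0,"dz":-44,"roll":0,"gripper":25},{"dx":-31,"dy":0,"dz":-44,"roll":0,"gripper":25},{"dx":-31,"dy":0,"dz":-44,"roll":0,"gripper":25}]' 25;python3 st.py
python3 - <<'E'
from h import *
s,im=cap("wrist","pics/w13.png")
cv2.imwrite("pics/w13c.png",cv2.resize(im[195:315,230:410],None,fx=4.4,fy=4.4,interpolation=cv2.INTER_CUBIC)[:600])
s,im=cap("scene","pics/s13.png")
cv2.imwrite("pics/s13c.png",cv2.resize(im[140:280,170:330],None,fx=4,fy=4,interpolation=cv2.INTER_CUBIC)[:600])
E
```

```text
time: 17.35
tool_pos: [0.499, 0.1431, 0.0996]
ee_rot: [-0.0, 0.082, 0.997, -0.0]
wrist_force: [0.3, -0.5, -1.1]
finger_gap: 0.362
t=17.35 n=0.4691 t=0.2224 z=0.0996 yaw=0.1642 F n,t,z: [ 0.34 -0.46 -1.07] M [0.0551 0.0787 0.0518] gap 33.7
```

View pics/w13c.png

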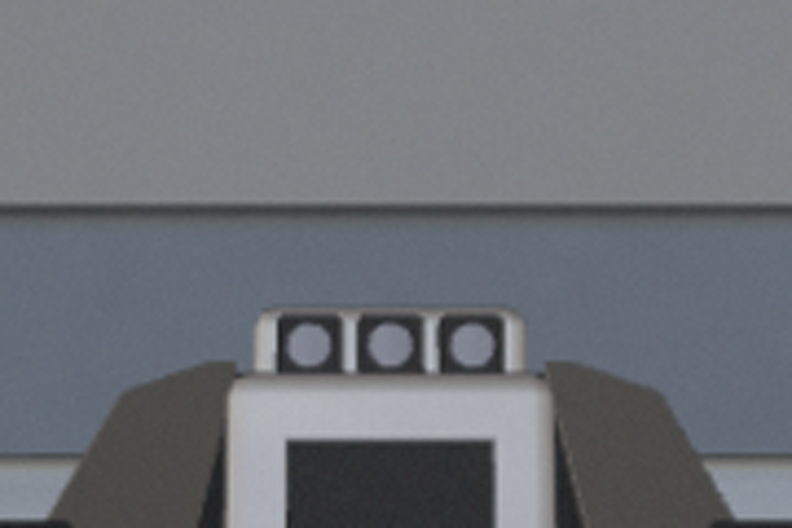

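View pics/s13c.png

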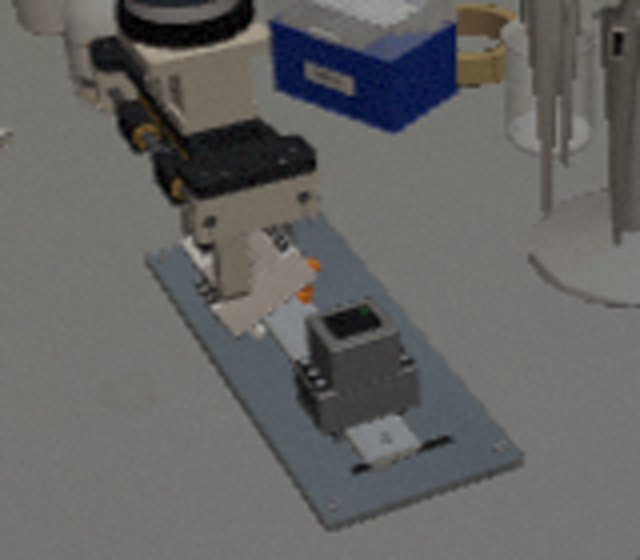

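```bash
python3 - <<'E'
from h import *
s=get_state();a=.1635;n=np.array([np.cos(a),-np.sin(a)])
im=cv2.imread("pics/w13.png");g=cv2.GaussianBlur(cv2.cvtColor(im,cv2.COLOR_BGR2GRAY),(3,3),0).astype(float)
for u in(232,238,244,394,400,406):
    d=np.gradient(g[:,u]);r=285+np.argmax(d[285:305]);print(u,r,n@plane("wrist",(u,r),.034,s)[:2],n@plane("wrist",(u,r),.010,s)[:2])
    r=230+np.argmin(d[230:255]);print("   plate edge",r,n@plane("wrist",(u,r),.010,s)[:2])
E
```

```text
232 300 0.49543056431057336 0.5070246481663427
   plate edge 241 0.4600170618709414
238 300 0.49543068081138164 0.5070247777752239
   plate edge 241 0.460017427072192
244 300 0.4954307973109278 0.5070249073827011
   plate edge 241 0.4600177922696823
394 300 0.49543370938951703 0.5070281471134267
   plate edge 241 0.4600269209850455
400 300 0.49543382585626045 0.5070282766844101
   plate edge 241 0.46002728608479104
406 300 0.4954339423217423 0.5070284062539904
   plate edge 241 0.4600276511807778
```

```bash
python3 -m inch '[{"dx":0,"dy":0,"dz":10,"roll":0,"gripper":25},{"dx":0,"dy":0,"dz":17,"roll":0,"gripper":25},{"dx":0,"dy":0,"dz":19,"roll":0,"gripper":25},{"dx":0,"dy":0,"dz":19,"roll":0,"gripper":25},{"dx":0,"dy":0,"dz":19,"roll":0,"gripper":25}]' 25 >/dev/null;python3 st.py
python3 -m inch '[{"dx":-1,"dy":0,"dz":0,"roll":0,"gripper":25},{"dx":-2,"dy":0,"dz":0,"roll":0,"gripper":25},{"dx":-3,"dy":0,"dz":0,"roll":0,"gripper":25},{"dx":-3,"dy":0,"dz":0,"roll":0,"gripper":25}]' 25 >/dev/null;python3 st.py
python3 -m inch '[{"dx":-1,"dy":0,"dz":0,"roll":0,"gripper":25},{"dx":-2,"dy":0,"dz":0,"roll":0,"gripper":25},{"dx":-2,"dy":0,"dz":0,"roll":0,"gripper":25}]' 25 >/dev/null;python3 st.py
```

```text
t=17.87 n=0.4685 t=0.2225 z=0.0803 yaw=0.1637 F n,t,z: [ 0.23  0.84 -1.58] M [ 0.0246 -0.0043 -0.0176] gap 34.0
t=18.20 n=0.4725 t=0.2226 z=0.0811 yaw=0.1639 F n,t,z: [-0.64  0.19 -1.34] M [ 0.0008 -0.0278 -0.0115] gap 33.9
t=18.45 n=0.4743 t=0.2225 z=0.0809 yaw=0.1639 F n,t,z: [ 0.51 -0.14 -1.37] M [ 0.0093  0.0423 -0.0112] gap 34.0
```

```bash
python3 -m inch '[{"dx":-0.5,"dy":0,"dz":0.6,"roll":0,"gripper":25},{"dx":-1,"dy":0,"dz":0.6,"roll":0,"gripper":25},{"dx":-1,"dy":0,"dz":0.6,"roll":0,"gripper":25}]' 25 >/dev/null;python3 st.py
for i in 1 2 3 ; do python3 -m inch '[{"dx":-0.5,"dy":0,"dz":0,"roll":0,"gripper":25},{"dx":-1,"dy":0,"dz":0,"roll":0,"gripper":25},{"dx":-1,"dy":0,"dz":0,"roll":0,"gripper":25}]' 25 >/dev/null;python3 st.py; done
```

```text
t=18.70 n=0.4750 t=0.2225 z=0.0802 yaw=0.1638 F n,t,z: [-0.3  -0.11 -2.05] M [-0.0421  0.0548  0.0234] gap 33.4
t=18.95 n=0.4761 t=0.2225 z=0.0803 yaw=0.1639 F n,t,z: [-0.26  0.26 -1.59] M [-0.0229 -0.0119  0.0272] gap 34.2
t=19.20 n=0.4771 t=0.2226 z=0.0802 yaw=0.1638 F n,t,z: [ 0.31  0.11 -2.23] M [-0.0108  0.0076 -0.0033] gap 34.4
t=19.45 n=0.4781 t=0.2225 z=0.0802 yaw=0.1639 F n,t,z: [ 0.1   0.26 -1.12] M [ 0.0291  0.0676 -0.0019] gap 33.7
```

```bash
for i in 1 2 3 4; do python3 -m inch '[{"dx":-0.5,"dy":0,"dz":0,"roll":0,"gripper":25},{"dx":-1,"dy":0,"dz":0,"roll":0,"gripper":25},{"dx":-1,"dy":0,"dz":0,"roll":0,"gripper":25}]' 25 >/dev/null;python3 st.py; done
```

```text
t=19.70 n=0.4791 t=0.2225 z=0.0802 yaw=0.1639 F n,t,z: [ 0.22 -0.71 -1.19] M [ 0.0055  0.0643 -0.0537] gap 33.6
t=19.95 n=0.4801 t=0.2225 z=0.0802 yaw=0.1638 F n,t,z: [-0.09  0.59 -1.26] M [0.0243 0.0598 0.0171] gap 34.0
t=20.20 n=0.4811 t=0.2225 z=0.0802 yaw=0.1638 F n,t,z: [-0.36  0.33 -2.17] M [-0.0252  0.0485  0.0503] gap 33.8
t=20.45 n=0.4821 t=0.2225 z=0.0802 yaw=0.1638 F n,t,z: [-0.31  0.38 -1.14] M [-0.0428  0.0007  0.0028] gap 33.6
```

```bash
for i in 1 2 3; do python3 -m inch '[{"dx":-0.5,"dy":0,"dz":0,"roll":0,"gripper":25},{"dx":-1,"dy":0,"dz":0,"roll":0,"gripper":25},{"dx":-1,"dy":0,"dz":0,"roll":0,"gripper":25}]' 25 >/dev/null;python3 st.py; done
```

```text
t=20.70 n=0.4829 t=0.2225 z=0.0802 yaw=0.1638 F n,t,z: [ 0.02  0.71 -1.57] M [0.0248 0.0706 0.0087] gap 33.7
t=20.95 n=0.4832 t=0.2225 z=0.0799 yaw=0.1638 F n,t,z: [-2.51 -0.5  -0.82] M [0.1459 0.5494 0.0177] gap 33.9
t=21.20 n=0.4835 t=0.2225 z=0.0797 yaw=0.1637 F n,t,z: [-5.37 -0.14 -0.43] M [ 0.3057  1.0872 -0.0322] gap 34.1
```

```bash
python3 -m inch '[{"dx":1,"dy":0,"dz":-0.5,"roll":0,"gripper":25},{"dx":1,"dy":0,"dz":-1,"roll":0,"gripper":25},{"dx":1,"dy":0,"dz":-1,"roll":0,"gripper":25}]' 25 >/dev/null;python3 st.py
for i in 1 2; do python3 -m inch '[{"dx":0,"dy":0,"dz":-0.5,"roll":0,"gripper":25},{"dx":0,"dy":0,"dz":-1,"roll":0,"gripper":25},{"dx":0,"dy":0,"dz":-1,"roll":0,"gripper":25}]' 25 >/dev/null;python3 st.py; done
python3 - <<'E'
from h import *
s,im=cap("wrist","pics/w14.png")
cv2.imwrite("pics/w14c.png",cv2.resize(im[195:315,230:410],None,fx=4.4,fy=4.4,interpolation=cv2.INTER_CUBIC)[:600])
s,im=cap("scene","pics/s14.png")
cv2.imwrite("pics/s14c.png",cv2.resize(im[170:260,190:290],None,fx=6.5,fy=6.5,interpolation=cv2.INTER_CUBIC)[:600])
E
```

```text
t=21.45 n=0.4830 t=0.2224 z=0.0806 yaw=0.1637 F n,t,z: [-4.69  0.6  -5.87] M [ 0.2021  0.7941 -0.0151] gap 34.0
t=21.70 n=0.4827 t=0.2223 z=0.0814 yaw=0.1638 F n,t,z: [-5.24  1.4  -9.29] M [0.1854 1.1292 0.0086] gap 33.8
t=21.95 n=0.4835 t=0.2223 z=0.0820 yaw=0.1639 F n,t,z: [ -0.99  -0.31 -21.07] M [0.142  0.55   0.0183] gap 33.7
```

View pics/s14c.png

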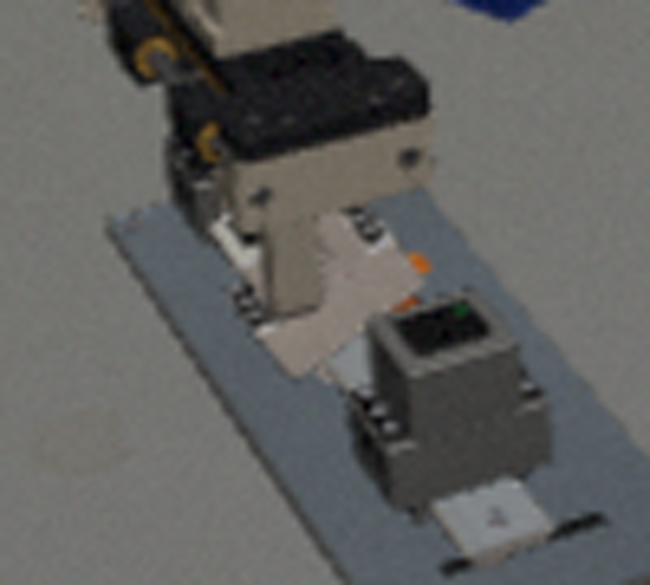

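View pics/w14c.png

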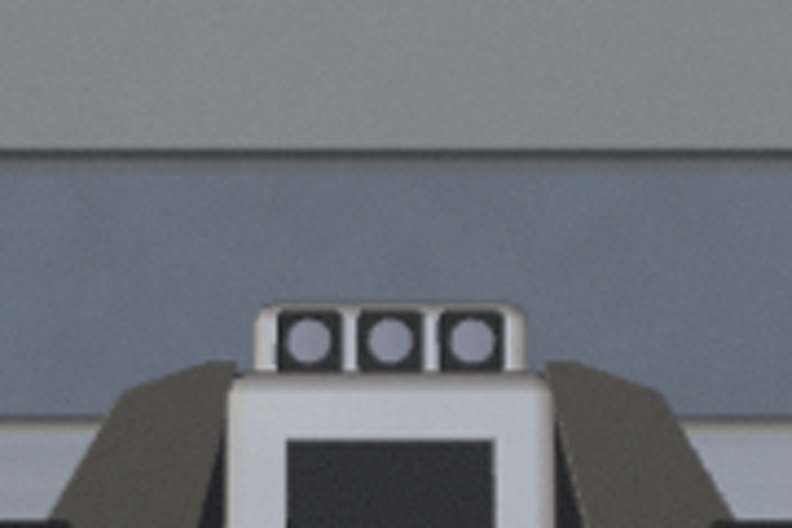

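```bash
python3 -m inch '[{"dx":0.3,"dy":0,"dz":1,"roll":0,"gripper":25},{"dx":0.3,"dy":0,"dz":2,"roll":0,"gripper":25},{"dx":0.3,"dy":0,"dz":2,"roll":0,"gripper":25}]' 25 >/dev/null;python3 st.py
python3 -m inch '[{"dx":0,"dy":0,"dz":0,"roll":0,"gripper":25},{"dx":0,"dy":0,"dz":0,"roll":0,"gripper":25}]' 6 >/dev/null;python3 st.py
python3 -m inch '[{"dx":-1,"dy":0,"dz":0,"roll":0,"gripper":25},{"dx":-2,"dy":0,"dz":-0.5,"roll":0,"gripper":25},{"dx":-3,"dy":0,"dz":-0.7,"roll":0,"gripper":25},{"dx":-3,"dy":0,"dz":-0.7,"roll":0,"gripper":25}]' 6 >/dev/null;python3 st.py
```

```text
t=22.30 n=0.4836 t=0.2224 z=0.0820 yaw=0.1636 F n,t,z: [-4.84 -0.62 -9.87] M [-0.101   1.224  -0.0137] gap 34.2
t=22.47 n=0.4866 t=0.2227 z=0.0834 yaw=0.1637 F n,t,z: [ 1.69 -0.81 -4.25] M [-0.3011  0.1606 -0.0069] gap 34.4
t=22.80 n=0.4879 t=0.2229 z=0.0828 yaw=0.1639 F n,t,z: [ 0.32 -1.08 -1.41] M [-0.005   0.0602  0.005 ] gap 33.8
```

```bash
python3 - <<'E'
from h import *
s,im=cap("wrist","pics/w15.png")
cv2.imwrite("pics/w15c.png",cv2.resize(im[195:315,230:410],None,fx=4.4,fy=4.4,interpolation=cv2.INTER_CUBIC)[:600])
s,im=cap("scene","pics/s15.png")
cv2.imwrite("pics/s15c.png",cv2.resize(im[170:260,190:290],None,fx=6.5,fy=6.5,interpolation=cv2.INTER_CUBIC)[:600])
E
```

```text
(no output)
```

View pics/s15c.png

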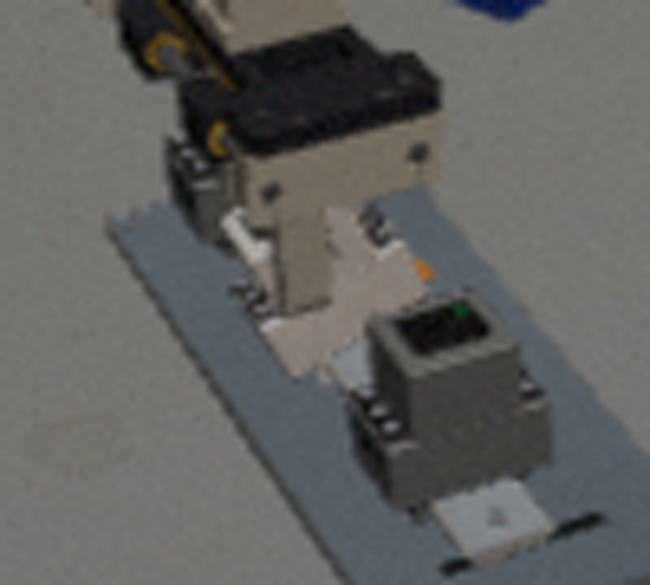

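View pics/w15c.png

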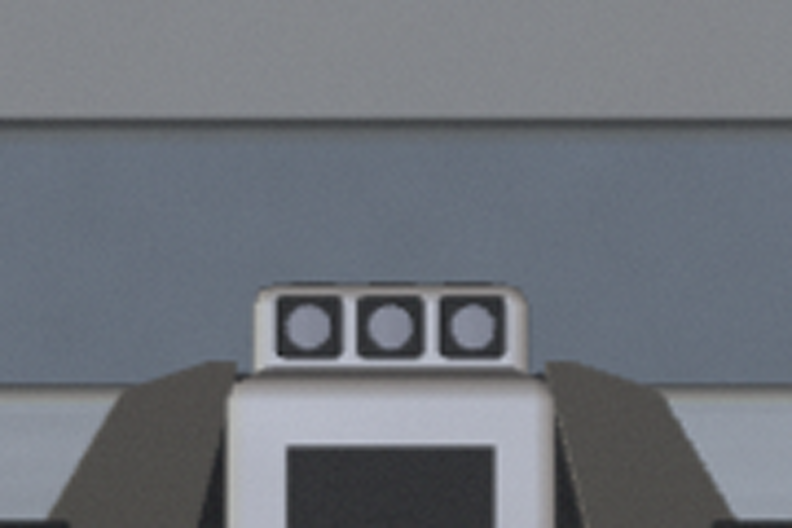

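```bash
for i in 1 2 3; do python3 -m inch '[{"dx":-1,"dy":0,"dz":0,"roll":0,"gripper":25},{"dx":-2,"dy":0,"dz":-0.3,"roll":0,"gripper":25},{"dx":-2,"dy":0,"dz":-0.3,"roll":0,"gripper":25}]' 6 >/dev/null;python3 st.py; done
```

```text
t=23.15 n=0.4887 t=0.2226 z=0.0822 yaw=0.1639 F n,t,z: [ 0.1   1.63 -1.28] M [0.0503 0.1189 0.0201] gap 33.8
t=23.40 n=0.4902 t=0.2225 z=0.0823 yaw=0.1639 F n,t,z: [-3.1  -0.51 -1.82] M [0.1524 0.3476 0.035 ] gap 34.1
t=23.65 n=0.4912 t=0.2225 z=0.0823 yaw=0.1638 F n,t,z: [-4.63  1.04 -0.24] M [ 0.3462  0.8784 -0.0382] gap 34.0
```

```bash
for i in 1 2 3; do python3 -m inch '[{"dx":-1,"dy":0,"dz":0.3,"roll":0,"gripper":25},{"dx":-2,"dy":0,"dz":0.6,"roll":0,"gripper":25},{"dx":-2,"dy":0,"dz":0.6,"roll":0,"gripper":25}]' 6 >/dev/null;python3 st.py; done
python3 - <<'E'
from h import *
s,im=cap("wrist","pics/w16.png")
cv2.imwrite("pics/w16c.png",cv2.resize(im[195:315,230:410],None,fx=4.4,fy=4.4,interpolation=cv2.INTER_CUBIC)[:600])
s,im=cap("scene","pics/s16.png")
cv2.imwrite("pics/s16c.png",cv2.resize(im[170:260,190:290],None,fx=6.5,fy=6.5,interpolation=cv2.INTER_CUBIC)[:600])
E
```

```text
t=23.90 n=0.4937 t=0.2225 z=0.0822 yaw=0.1637 F n,t,z: [-5.27 -0.13  1.95] M [ 0.2483  0.8623 -0.0872] gap 33.7
t=24.15 n=0.4961 t=0.2225 z=0.0819 yaw=0.1637 F n,t,z: [-4.72 -0.14  3.53] M [ 0.2342  0.9327 -0.044 ] gap 34.0
t=24.40 n=0.4990 t=0.2226 z=0.0815 yaw=0.1637 F n,t,z: [-4.07 -0.55  5.2 ] M [0.0644 0.7315 0.0563] gap 34.4
```

View pics/s16c.png

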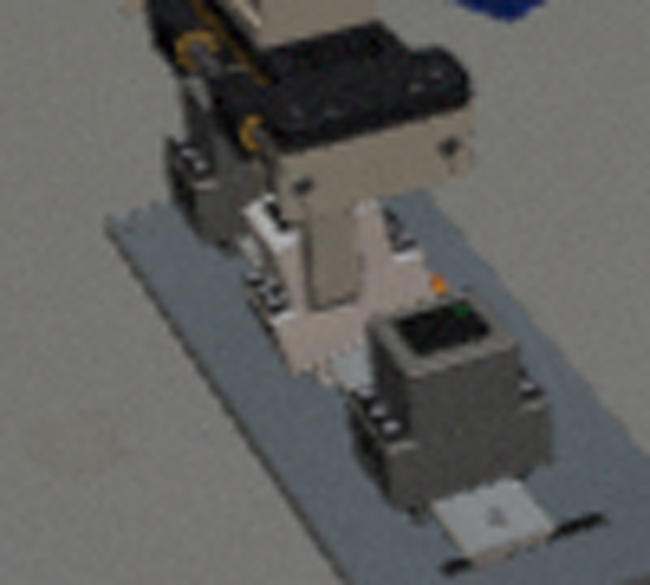

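View pics/w16c.png

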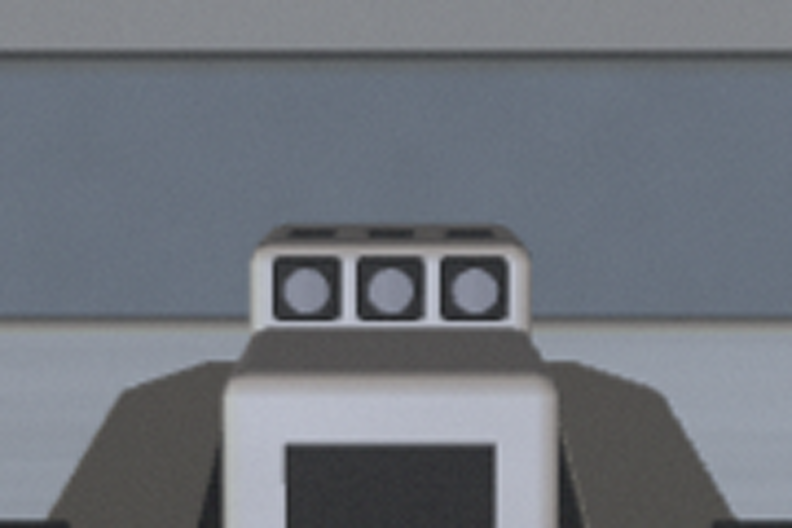

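```bash
for i in 1 2 3 4; do python3 -m inch '[{"dx":-1,"dy":0,"dz":0.3,"roll":0,"gripper":25},{"dx":-2,"dy":0,"dz":0.6,"roll":0,"gripper":25},{"dx":-2,"dy":0,"dz":0.6,"roll":0,"gripper":25}]' 6 >/dev/null;python3 st.py; done
python3 - <<'E'
from h import *
s,im=cap("wrist","pics/w17.png")
cv2.imwrite("pics/w17c.png",cv2.resize(im[195:315,230:410],None,fx=4.4,fy=4.4,interpolation=cv2.INTER_CUBIC)[:600])
s,im=cap("scene","pics/s17.png")
cv2.imwrite("pics/s17c.png",cv2.resize(im[170:260,190:290],None,fx=6.5,fy=6.5,interpolation=cv2.INTER_CUBIC)[:600])
E
```

```text
t=24.75 n=0.5015 t=0.2226 z=0.0809 yaw=0.1638 F n,t,z: [-2.42  0.17  4.8 ] M [ 0.0008  0.4931 -0.027 ] gap 34.4
t=25.00 n=0.5037 t=0.2226 z=0.0804 yaw=0.1639 F n,t,z: [-0.7  -0.29  4.97] M [0.0088 0.371  0.0484] gap 34.0
t=25.25 n=0.5058 t=0.2226 z=0.0797 yaw=0.1639 F n,t,z: [ 0.1  -0.87  5.22] M [-0.0447  0.2483  0.04  ] gap 33.9
t=25.50 n=0.5076 t=0.2226 z=0.0790 yaw=0.1639 F n,t,z: [-0.21 -0.19  4.93] M [-0.0131  0.0509  0.0484] gap 33.8
```

View pics/w17c.png

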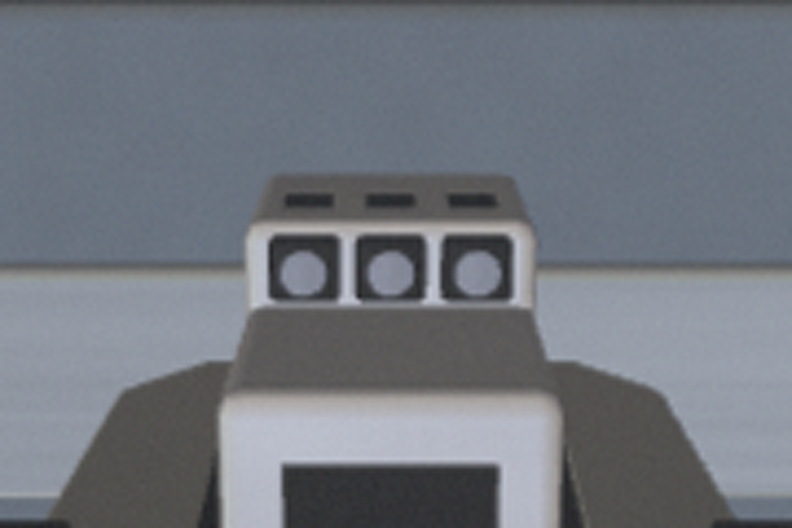

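View pics/s17c.png

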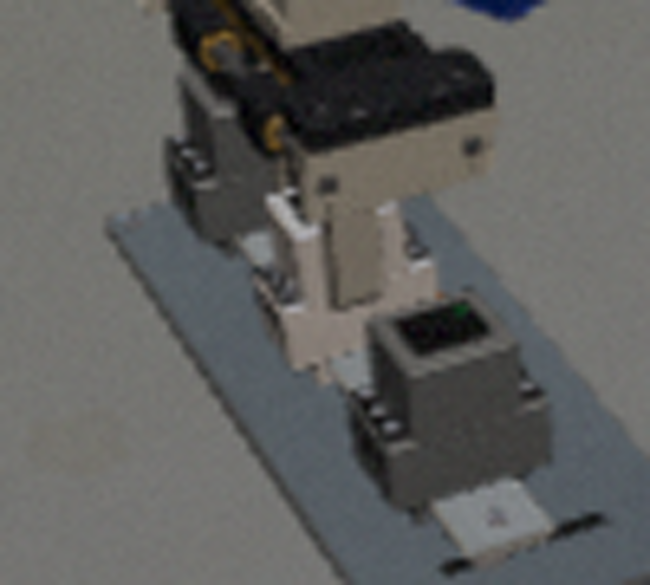

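```bash
python3 - <<'E'
from tilt import *
np.set_printoptions(precision=3,suppress=True)
print(fit(dict(A=284.3,B=265.5,C=245.5,D=235),dict(A=77.5,C=66)))
E
```

```text
(array([ 0.083, -7.621, 40.696]), array([ 0.044, -0.313,  0.261, -0.005,  0.525, -0.689]))
```

```bash
python3 -m inch '[{"dx":0,"dy":0,"dz":-1,"roll":0,"gripper":55},{"dx":0,"dy":0,"dz":-1,"roll":0,"gripper":55},{"dx":0,"dy":0,"dz":-1,"roll":0,"gripper":55},{"dx":0,"dy":0,"dz":-1,"roll":0,"gripper":55}]' 20;python3 st.py
python3 -m inch '[{"dx":0,"dy":0,"dz":-25,"roll":0,"gripper":55},{"dx":0,"dy":0,"dz":-60,"roll":0,"gripper":0},{"dx":-24,"dy":0,"dz":-60,"roll":0,"gripper":0},{"dx":-24,"dy":0,"dz":-60,"roll":0,"gripper":0},{"dx":-24,"dy":0,"dz":-60,"roll":0,"gripper":0},{"dx":-24,"dy":0,"dz":-60,"roll":0,"gripper":0},{"dx":-24,"dy":0,"dz":-60,"roll":0,"gripper":0},{"dx":-24,"dy":0,"dz":-60,"roll":0,"gripper":0}]' 20;python3 st.py
python3 - <<'E'
from h import *
s,im=cap("wrist","pics/w18.png")
s,im=cap("scene","pics/s18.png")
cv2.imwrite("pics/s18c.png",cv2.resize(im[150:260,190:300],None,fx=5.4,fy=5.4,interpolation=cv2.INTER_CUBIC)[:600])
E
```

```text
time: 25.93
tool_pos: [0.5358, 0.1371, 0.0792]
ee_rot: [-0.0, 0.082, 0.997, -0.0]
wrist_force: [-0.6, -0.9, -0.4]
finger_gap: 0.572
t=25.93 n=0.5063 t=0.2225 z=0.0792 yaw=0.1637 F n,t,z: [-0.41 -0.99 -0.37] M [ 0.072  -0.0125  0.0221] gap 53.2
time: 26.6
tool_pos: [0.5586, 0.1333, 0.1386]
ee_rot: [-0.001, 0.082, 0.997, -0.0]
wrist_force: [0.3, -0.1, 0.5]
finger_gap: 0.14
t=26.60 n=0.5295 t=0.2224 z=0.1386 yaw=0.1637 F n,t,z: [ 0.31 -0.06  0.49] M [0.0094 0.0437 0.0116] gap 13.0
```

View pics/w18.png

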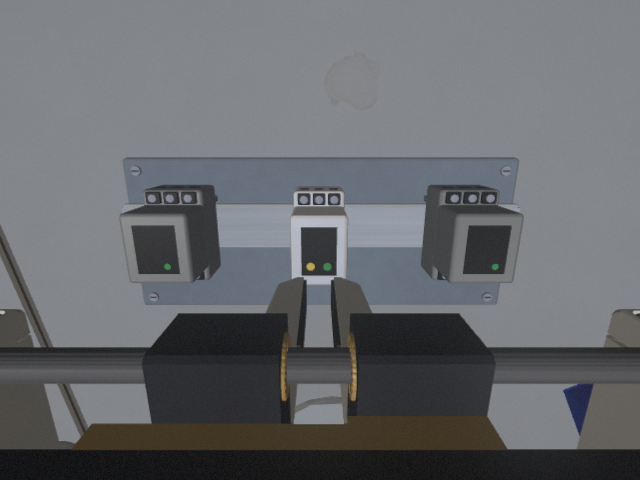

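View pics/s18c.png

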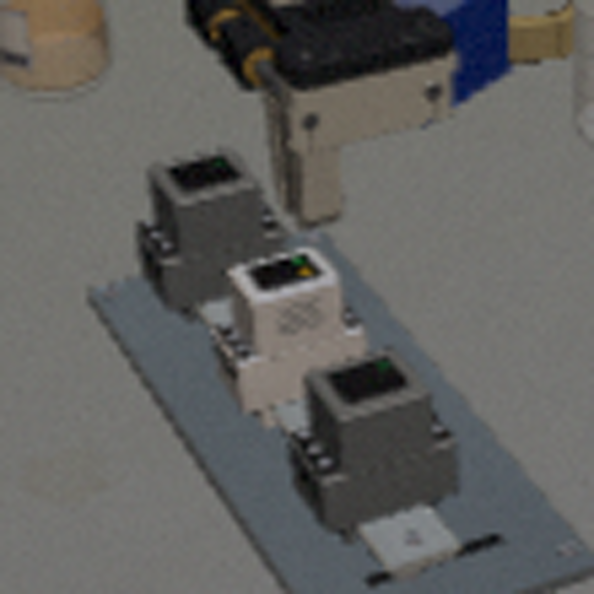

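```bash
python3 -m inch '[{"dx":-2,"dy":0,"dz":10,"roll":0,"gripper":0},{"dx":-2,"dy":0,"dz":19,"roll":0,"gripper":0},{"dx":-2,"dy":0,"dz":21,"roll":0,"gripper":0},{"dx":-2,"dy":0,"dz":21,"roll":0,"gripper":0},{"dx":-2,"dy":0,"dz":21,"roll":0,"gripper":0}]' 20 >/dev/null;python3 st.py
for i in 1 2 3 4 5 ; do python3 -m inch '[{"dx":0,"dy":0,"dz":0.5,"roll":0,"gripper":0},{"dx":0,"dy":0,"dz":1,"roll":0,"gripper":0},{"dx":0,"dy":0,"dz":1,"roll":0,"gripper":0}]' 20 >/dev/null;python3 st.py; done
```

```text
t=27.12 n=0.5323 t=0.2224 z=0.1180 yaw=0.1639 F n,t,z: [-0.08  0.76  0.88] M [-0.0229 -0.0193  0.0068] gap 0.6
t=27.37 n=0.5328 t=0.2226 z=0.1178 yaw=0.1638 F n,t,z: [-0.92  0.15  1.02] M [-0.0237  0.0413  0.0338] gap 0.4
t=27.62 n=0.5327 t=0.2225 z=0.1167 yaw=0.1638 F n,t,z: [ 0.05  0.69 -0.54] M [-0.0084 -0.0469 -0.0009] gap 0.4
t=27.87 n=0.5326 t=0.2225 z=0.1155 yaw=0.1638 F n,t,z: [-0.37  0.02 -0.55] M [-0.0224 -0.0354  0.0097] gap 0.4
t=28.12 n=0.5325 t=0.2225 z=0.1145 yaw=0.1638 F n,t,z: [ 0.09 -0.3  -0.37] M [-0.0032 -0.0479  0.0434] gap 0.7
t=28.37 n=0.5326 t=0.2225 z=0.1135 yaw=0.1638 F n,t,z: [-0.62  0.14  0.01] M [-0.0148  0.0123 -0.0035] gap 0.1
```

```bash
for i in 1 2 3 ; do python3 -m inch '[{"dx":0,"dy":0,"dz":0.5,"roll":0,"gripper":0},{"dx":0,"dy":0,"dz":1,"roll":0,"gripper":0},{"dx":0,"dy":0,"dz":1,"roll":0,"gripper":0}]' 20 >/dev/null;python3 st.py; done
python3 - <<'E'
from h import *
s,im=cap("scene","pics/s19.png")
cv2.imwrite("pics/s19c.png",cv2.resize(im[150:260,190:300],None,fx=5.4,fy=5.4,interpolation=cv2.INTER_CUBIC)[:600])
E
```

```text
t=28.62 n=0.5332 t=0.2226 z=0.1132 yaw=0.1638 F n,t,z: [-0.52 -0.4   4.16] M [-0.0705  0.0932  0.0089] gap 0.2
t=28.87 n=0.5339 t=0.2226 z=0.1132 yaw=0.1637 F n,t,z: [ 0.31 -1.    9.7 ] M [-0.0601  0.1729 -0.0717] gap 0.7
t=29.12 n=0.5347 t=0.2227 z=0.1131 yaw=0.1638 F n,t,z: [-0.48 -1.03 12.68] M [-0.1506  0.16   -0.0314] gap 0.4
```

View pics/s19c.png

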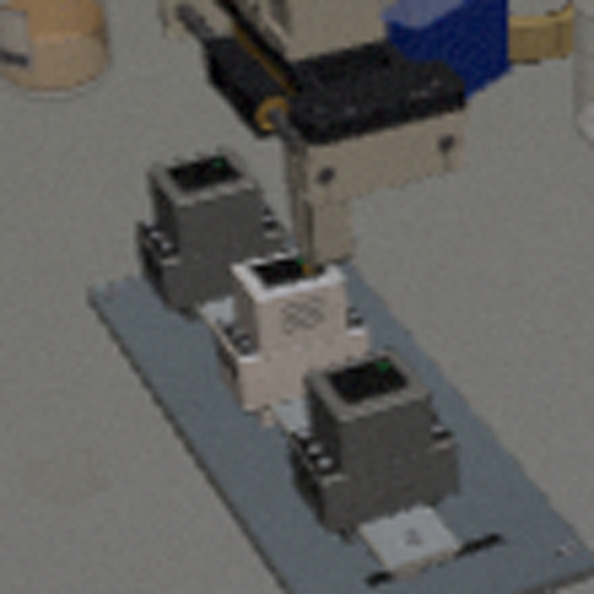

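```bash
python3 -m inch '[{"dx":0.5,"dy":0,"dz":1,"roll":0,"gripper":0},{"dx":0.5,"dy":0,"dz":2,"roll":0,"gripper":0},{"dx":0.5,"dy":0,"dz":2,"roll":0,"gripper":0}]' 20 >/dev/null;python3 st.py;  python3 -m inch '[{"dx":0,"dy":0,"dz":-10,"roll":0,"gripper":0},{"dx":10,"dy":0,"dz":-50,"roll":0,"gripper":0},{"dx":60,"dy":0,"dz":-80,"roll":0,"gripper":0},{"dx":60,"dy":0,"dz":-80,"roll":0,"gripper":0},{"dx":60,"dy":0,"dz":-80,"roll":0,"gripper":0},{"dx":60,"dy":0,"dz":-80,"roll":0,"gripper":0},{"dx":60,"dy":0,"dz":-80,"roll":0,"gripper":0}]' 20 >/dev/null;python3 st.py
python3 - <<'E'
from h import *
s,im=cap("wrist","pics/w20.png")
cv2.imwrite("pics/w20c.png",cv2.resize(im[160:310,120:520],None,fx=2,fy=2,interpolation=cv2.INTER_CUBIC)[:600])
s,im=cap("scene","pics/s20.png")
cv2.imwrite("pics/s20c.png",cv2.resize(im[170:260,190:300],None,fx=6.5,fy=6.5,interpolation=cv2.INTER_CUBIC)[:600])
E
```

```text
t=29.42 n=0.5360 t=0.2228 z=0.1129 yaw=0.1637 F n,t,z: [ 0.15 -1.54 20.69] M [-0.3182  0.0261 -0.0158] gap 0.8
t=30.00 n=0.4725 t=0.2225 z=0.1880 yaw=0.1638 F n,t,z: [0.71 0.33 0.15] M [0.0387 0.0154 0.0489] gap 0.4
```

View pics/w20.png

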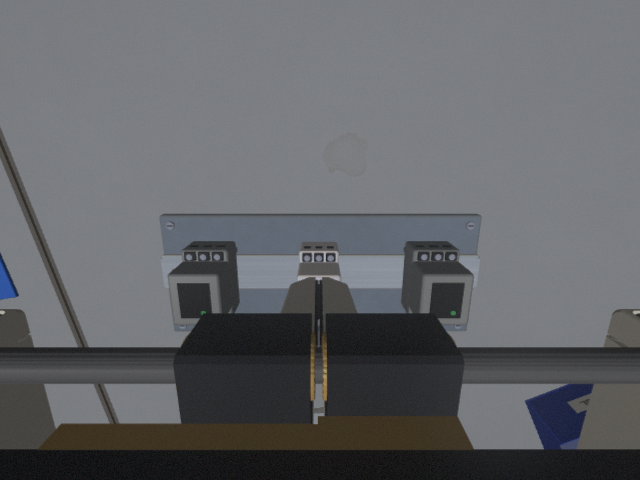

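View pics/s20c.png

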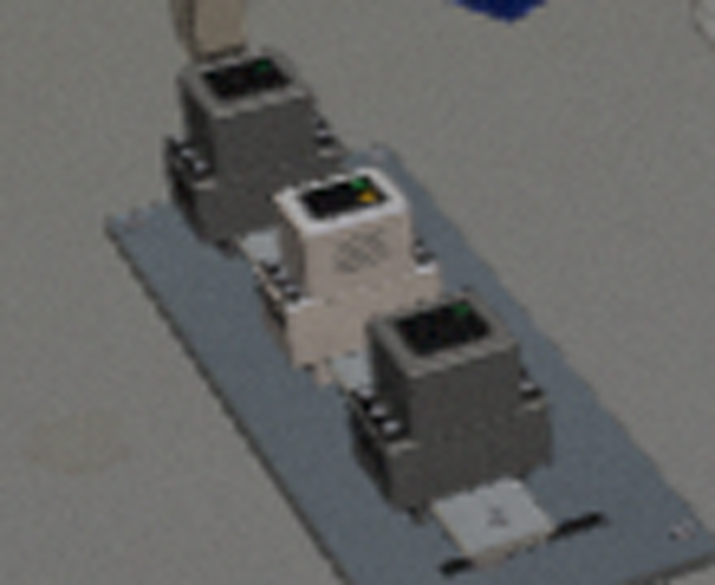

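View pics/w20c.png

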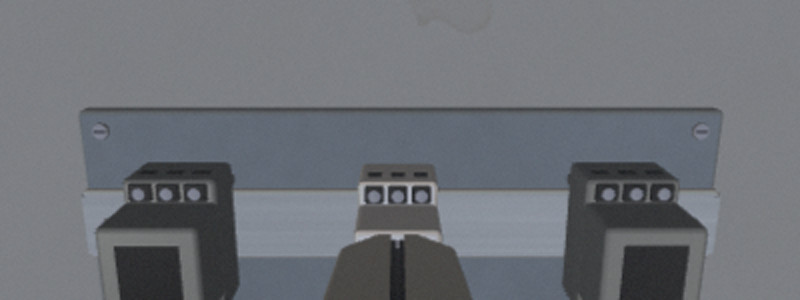

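```bash
python3 -m inch '[{"dx":0,"dy":-40,"dz":0,"roll":0,"gripper":0},{"dx":-30,"dy":-70,"dz":0,"roll":0,"gripper":0},{"dx":-50,"dy":-70,"dz":0,"roll":0,"gripper":0},{"dx":-60,"dy":-70,"dz":0,"roll":0,"gripper":0},{"dx":-60,"dy":-70,"dz":0,"roll":0,"gripper":0},{"dx":-60,"dy":-70,"dz":0,"roll":0,"gripper":0}]' 20 >/dev/null;python3 st.py
python3 - <<'E'
from h import *
s,im=cap("wrist","pics/w21.png");np.save("s21.npy",s,allow_pickle=True)
cv2.imwrite("pics/w21c.png",cv2.resize(im[140:300,230:630],None,fx=2,fy=2,interpolation=cv2.INTER_CUBIC)[:600])
E
```

```text
t=30.60 n=0.5317 t=0.1528 z=0.1874 yaw=0.1639 F n,t,z: [-0.06  0.16  0.55] M [ 0.0173 -0.0303  0.0063] gap 0.5
```

View pics/w21c.png

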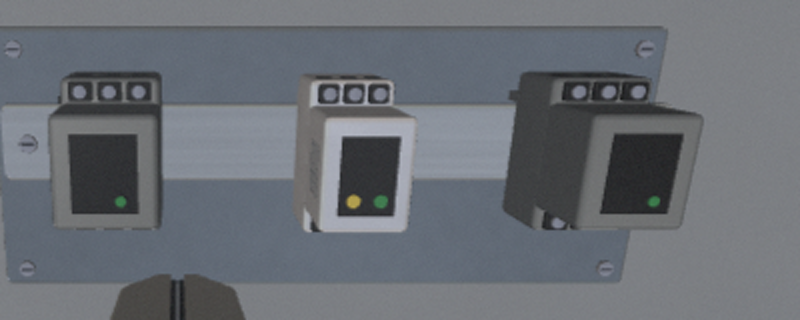

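```bash
python3 - <<'E'
from h import *
close_job();print(get_state()["time"])
E
```

```text
the job is handed in; nothing more can be done
the job is handed in; nothing more can be done
```

The white relay module is mounted on the rail between the two grey modules, and I handed the job in after about 30.6 s. No verdict was reported.

**How it went**
- The tool can only turn about its own axis. So I lifted the module off the cradle and tilted it in the grip to about 0.46 rad by dragging it against the cradle block.
- I measured the rail about 13 mm off the plate's middle, toward the robot. I calibrated the hook height with a light touch on the worktop. Contact came within 0.5 mm of where I predicted.
- A short lift was blocked at 21 N at the wrist, which showed the lip was hooked. I then swung the clip side down with a light 6 N grip and let go.
- Finally I pressed on the clip side with the closed fingers, up to 21 N.

**Last checks**
- **Flat on the rail:** under that press the module did not give, and its top was at 96 mm, the height expected when fully home. In the last wrist picture it lines up with the grey modules to about 1 mm, with no visible tilt.
- **Spring clip:** I heard and felt no separate snap, and I could not see the clip itself. That it is home is inferred from the flat, rigid seat.
- **Bystanders:** the arm stayed well clear of the wash bottle and vial, but I did not re-measure them at the end.
- **Disagreement:** my first estimate of the tilt, from the drag distance, was about 0.37 rad. The picture showed 0.20, because the module had also slid in the grip, so I continued tilting by picture.

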